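Press the plugs of a frame seam flush in one sweep

TASK

Pick up the pressing block by its orange handle, set it flat on the bare wood at either end of the rail's seam, and sweep it along the seam in one stroke, without lifting it, to the bare wood at the other end, so that all five plugs end up flush. Press steadily but gently, so that the rail sinks into its foam yet never comes near grounding on the cradle, and keep the fingers off the rail and its plugs. Then put the block back upright on the middle of its mat without dropping it, let go, and leave everything else on the bench where it is.

Things in the scene. Friction and masses are not known exactly. Their poses are not given: they have to be found in the camera images.
- block: pressing block, about 0.35 kg: brown wooden sole 80 mm long (x) x 50 mm wide (y) x 16 mm high, its underside flat over the middle 40 mm and rising in a 20 degree bevel over the last 20 mm at both ends (7 mm up at the tips, so it rides onto things 5 mm proud); on its middle an upright orange handle, 30 x 30 mm, from 16 to 60 mm above the underside. Origin: centre of the flat underside; x along its length; z up. It starts standing on the mat
- mat: thin dark blue-green mat, 150 (x) x 130 (y) x 4 mm, fixed to the bench; origin under its centre
- cradle: plywood cradle 340 (x) x 120 (y) x 18 mm, fixed to the bench, with dark foam strips that carry the rail and four low red stops beside it, none higher than 42 mm above the bench; origin under its centre, x along the rail
- rail: pale wooden frame rail glued from two boards with a dark seam along its middle: 320 mm long (x), 90 mm wide (y), 27 mm thick. Origin: centre of its underside, 30 mm above the bench when nothing presses on it. It can only move straight down: the foam gives 1 mm per 1.8 N and the rail grounds on the cradle after 12 mm (about 21 N); it springs back
- rail_top (a point): centre of the rail's upper face, on the seam (57 mm above the bench when unloaded); x along the seam, y across it, z up. Moves down with the rail
- plug1 (a joint): dark brown round wooden plug number 1 of 5, 12 mm diameter, on the seam at x = -64 mm, y = 0 from point rail_top. Value: how far it has been pushed in, 0 = 5 mm proud of the rail, 0.005 = flush. It is a friction fit: it goes in under about 5 N and stays where it is left
- plug2 (a joint): dark brown round wooden plug number 2 of 5, 12 mm diameter, on the seam at x = -32 mm, y = 0 from point rail_top. Value: how far it has been pushed in, 0 = 5 mm proud of the rail, 0.005 = flush. It is a friction fit: it goes in under about 5 N and stays where it is left
- plug3 (a joint): dark brown round wooden plug number 3 of 5, 12 mm diameter, on the seam at x = 0 mm, y = 0 from point rail_top. Value: how far it has been pushed in, 0 = 5 mm proud of the rail, 0.005 = flush. It is a friction fit: it goes in under about 5 N and stays where it is left
- plug4 (a joint): dark brown round wooden plug number 4 of 5, 12 mm diameter, on the seam at x = 32 mm, y = 0 from point rail_top. Value: how far it has been pushed in, 0 = 5 mm proud of the rail, 0.005 = flush. It is a friction fit: it goes in under about 5 N and stays where it is left
- plug5 (a joint): dark brown round wooden plug number 5 of 5, 12 mm diameter, on the seam at x = 64 mm, y = 0 from point rail_top. Value: how far it has been pushed in, 0 = 5 mm proud of the rail, 0.005 = flush. It is a friction fit: it goes in under about 5 N and stays where it is left
- caddy: open plywood box with spare plugs, 130 x 110 x 45 mm, fixed; origin under its centre; leave alone
- glue: yellow glue bottle, 60 mm diameter, 170 mm tall; origin under its centre; leave alone
- tape: blue roll of tape lying flat, 110 mm diameter, 36 mm high; origin under its centre; leave alone
- tape_tan: tan roll of tape lying flat, 104 mm diameter, 24 mm high; origin under its centre; leave alone
- driver: screwdriver with a red handle, lying along its x axis; leave alone
- hammer: hammer lying along its x axis; leave alone
- offcut: wood offcut 110 x 70 x 19 mm, lying flat; origin under its centre; leave alone
- cup: grey metal cup, 76 mm diameter, 90 mm tall; origin under its centre; leave alone
There are look-alikes about, which are no part of the job. Of the things that look like the block, take the one that is farthest to the robot's right at the start.

How it is judged:
By the outcome, as a careful person would: the job done as asked, in the order asked, and still so for the second after the job is handed in, with the robot touching nothing.
It also fails if it takes over 64 s, if anything falls off the work surface, if the arm or the gripper's body presses on something with over 40 N, if the wrist force passes 120 N, or if a joint passes its speed limit or range.

ROBOT

A 7-joint arm with a two-finger parallel gripper is mounted at the origin on the work surface. World frame = base frame: x ahead of the robot, y to its left, z up, the work surface at z = 0. Lengths are in m, angles in degrees, forces in N, time in s.
With the tool pointing down it reaches from about 0.4 to 0.75 m from the base axis. Payload 19.5 kg.
Tool frame: the origin (TCP) lies at the very end of the fingers, on their centre line; the grasp point (between the pads) lies 19 mm behind it (grip_point_offset is the y of the grasp point in the tool frame, in m); y points along the fingers, z is the direction in which the jaws open and shut, and the axes are right-handed (so a half turn about y gives the same grasp; the last joint's range is limited). The gripper opens to 85 mm and grips with 20 to 120 N. Pads are 22 mm wide; open, the fingers measure 114 mm over their backs; the gripper's body (76 mm by 85 mm) begins 54 mm behind the grasp point. The pads swing forward as they close: fully open they stand 13 mm farther back than shut.
Start: joints at [-65.758, 40.479, -1.581, 85.061, 1.261, 54.483, -4.326], TCP at [0.258, 0.514, 0.231] pointing down, gripper open.
Joint ranges: [-155.06, 155.06], [-18.47, 123.98], [-90, 86.84], [0, 140.48], [-83.41, 263.41], [0, 116], [-161.91, 161.91]. Speed limits (degrees/s): [108.29, 108.29, 147.25, 147.25, 172.46, 172.46, 172.46].

INTERFACE

Orientations are given as a 3x3 rotation matrix whose columns are the frame's x, y, z axes.
In Python, from bench import sense, capture, camera_params, job_done, silhouettes, landmark_of, grip_point_offset gives the robot as it stands.
- The arm moves only by the tool play_rows, never from a script. Its argument "increments" is a list of rows, each an object of numbers: "jaw": the gripper's target within -1 to 1 (shut at 1, half-way at 0, fully open at -1); "tx", "ty", "tz": the shift along the tool's x, y, z in mm; "ax", "ay", "az": the turn, a rotation vector about the tool's x, y, z in degrees. In form: [{"jaw": .., "tx": .., "ty": .., "tz": .., "ax": .., "ay": .., "az": ..}, ...]. A call has exactly 5 rows; each row shifts and turns the commanded pose from where the row before left it, along the tool's axes as they then stand; what a row does not reach is not made up. A row lasts 1/10 s, in which the tool goes at most 50 mm and 8.59 degrees, less where a joint would pass 70% of its speed; a pose out of reach is approached as far as the arm can. A call is refused whole if a number of a shift passes 50 or a number of a turn 8.59, either way. A call with a gripper value outside its range is refused whole. The fingers move at their own pace and stop on an object; the grip force is fixed at half the most. Time passes only in rows, so rows that do not move let the fingers close, or fill a call up. It gives the time, the measured TCP pose, the force and the opening at its end, in the units of the state.
- sense(): the state, without advancing time (a new reading comes with each control period).
- capture(name): name is "scene" or "top" or "wrist"; returns the picture (400x640x3 uint8, red, green, blue); there is no depth.
- camera_params(name): a dict with "K" (3x3 intrinsics, pixels), "world_to_cam" (4x4, takes a point from world to camera coordinates). Camera axes: x right, y up, looking along -z (the intrinsics and any distortion apply to the point x, -y, -z); pixel columns grow to the right and rows downward; lengths in m; the calibration is good to about 2 mm. The wrist camera is an equidistant fisheye: a pixel r from the principal point sees the ray r / f radians off the axis. A picture is of the moment at which its call begins: read the wrist's pose just before it. camera_params takes no time and is no camera call; for the wrist camera it gives the pose at the moment of the call.
- job_done(): hands the job in, once; it reports no verdict.
Trained networks look in the newest picture that a camera, given by its name, has taken for a name from the list of things; names that differ only in an ending like _2 or _b are one class to them, and where a whole thing is asked for, a point or a joint stands for the part that bears it (a point fixed in the world has none). Each returns a list of dicts, best first, with "conf" (0 to 1); they miss things now and then, are a little off and sometimes report something else, mostly with a low value. They report only what shows in the picture. A call takes as long as a camera call. They do not tell look-alikes from the thing itself.
- silhouettes(query, camera): "mask" (400x640 bool, what is visible of it) and "box" ([left, top, right, bottom] in pixels, round what is visible of it).
- landmark_of(query, camera): "location" ([row, column] in pixels: a listed point, or the origin of a listed thing).
The state is a dict: "time_s": time; "joints": joint angles; "qvel": joint speeds; "joint_efforts": joint torques, N m; "position": TCP position; "orientation": TCP orientation; "force": force on the tool from outside, world axes, zero at the start; "wrist_torque": the same for the moment, N m; "width": finger opening in m.
Only numpy, scipy, OpenCV 4.12 (cv2) and the standard library are available. Lean on these libraries where they do the work, as an engineer would, in place of code of your own. Each camera call takes 0.05 s, during which the arm holds its last target.

## Working session

There is one attempt and no reset: what is moved stays moved. The work goes in short steps, Python scripts to look and compute and a tool call to move; the robot and the scene stay as the last step left them, time stands still between calls to the robot, and variables do not carry over. Pictures are saved under pics/ and viewed, and the job is handed in when it is done.

Besides the shell and the picture viewer there is one more tool, called after "Call:" as name(argument=value, ...), one argument or row to a line, values as JSON. play_rows: Moves the arm, as the interface text tells. Its arguments: {"type":"object","properties":{"increments":{"type":"array"}},"required":["increments"]}

```bash
mkdir -p pics; ls
python3 - <<'E'
from bench import *
import cv2
s=sense();print(s)
print(grip_point_offset)
for n in("scene","top","wrist"):
    im=capture(n);cv2.imwrite(f"pics/{n}0.png",im[:,:,::-1]);c=camera_params(n);print(n,c)
    for q in ("block","mat","rail_top","cradle"):
        for r in landmark_of(q,n): print(n,q,r["location"],r["conf"])
E
```

```text
pics
{'time_s': 0.0, 'joints': array([-65.75766564,  40.51409336,  -1.58211674,  85.08272433,
         1.25932964,  54.48309239,  -4.32493431]), 'qvel': array([-0.09324825,  0.04869071, -0.11639088, -0.02948716,  0.04270258,
       -0.0124983 , -0.00840062]), 'joint_efforts': array([-7.02574152e-05, -8.83211660e+01,  1.23477258e+00, -2.36172652e+01,
        1.69346243e-02,  6.46316941e-03,  2.05095989e-05]), 'position': array([0.25762715, 0.51376789, 0.2308327 ]), 'orientation': array([[ 8.93907598e-01, -4.71149642e-04,  4.48251029e-01],
       [-4.48251276e-01, -9.86257430e-04,  8.93907054e-01],
       [ 2.09269196e-05, -9.99999403e-01, -1.09281644e-03]]), 'force': array([-0.29923238,  0.1638994 ,  0.48478776]), 'wrist_torque': array([-0.0268627 ,  0.02526175,  0.00461958]), 'width': 0.08545509660541938}
-0.0187
scene {'K': array([[373.86244036,   0.        , 325.96517492],
       [  0.        , 373.86244036, 204.30111152],
       [  0.        ,   0.        ,   1.        ]]), 'world_to_cam': array([[-0.89397747,  0.44805855, -0.00691476,  0.47273598],
       [-0.33567769, -0.6593705
[... 1066 characters left out ...]
9.5, 351.6] 0.78
top rail_top [128.1, 248.3] 0.15
top cradle [204.1, 352.5] 0.59
top cradle [152.2, 462.2] 0.51
wrist {'K': array([[309.70691629,   0.        , 317.16898081],
       [  0.        , 309.70691629, 201.14380277],
       [  0.        ,   0.        ,   1.        ]]), 'world_to_cam': array([[ 0.44772481,  0.8941708 ,  0.00103932, -0.57504307],
       [-0.85950886,  0.43068896, -0.27522998,  0.03414647],
       [-0.24655024,  0.12233398,  0.96137785, -0.37747224],
       [ 0.        ,  0.        ,  0.        ,  1.        ]])}
wrist block [270.4, 357.1] 0.9
wrist block [289.3, 169.3] 0.65
wrist block [339.7, 406.0] 0.61
wrist block [348.5, 284.5] 0.41
wrist cradle [397.1, 146.8] 0.96
```

View pics/top0.png

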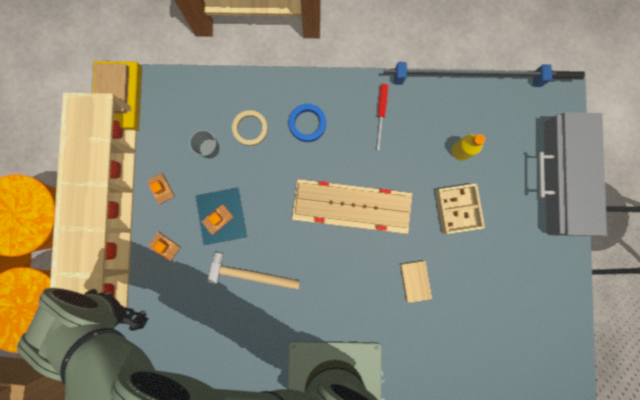

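View pics/scene0.png

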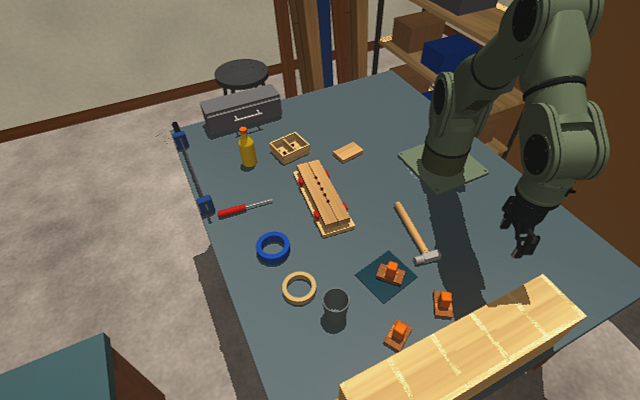

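View pics/wrist0.png

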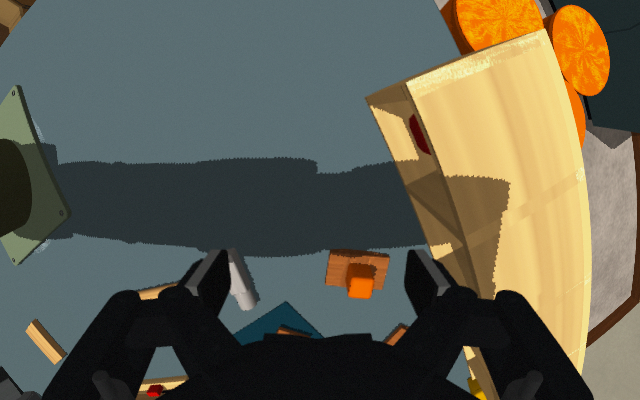

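```bash
cat > h.py <<'E'
import numpy as np,cv2
from bench import *
def ray(c,px,wrist=False):
    K=c["K"];M=c["world_to_cam"];R=M[:3,:3];t=M[:3,3]
    px=np.atleast_2d(np.asarray(px,float))
    u=(px[:,0]-K[0,2])/K[0,0];v=(px[:,1]-K[1,2])/K[1,1]
    if wrist:
        r=np.hypot(u,v)+1e-12;d=np.c_[np.sin(r)*u/r,-np.sin(r)*v/r,-np.cos(r)]
    else: d=np.c_[u,-v,-np.ones(len(u))]
    return -R.T@t,d@R
def onz(c,px,z,wrist=False):
    o,d=ray(c,px,wrist);s=(z-o[2])/d[:,2];return o+s[:,None]*d
def proj(c,P,wrist=False):
    K=c["K"];M=c["world_to_cam"];P=np.atleast_2d(P)@M[:3,:3].T+M[:3,3]
    x,y,z=P[:,0],-P[:,1],-P[:,2]
    if wrist:
        r=np.hypot(x,y)+1e-12;th=np.arctan2(r,z);x,y=th*x/r,th*y/r
    else: x,y=x/z,y/z
    return np.c_[K[0,0]*x+K[0,2],K[1,1]*y+K[1,2]]
E
python3 - <<'E'
from h import *
for n in("top","scene"):
    im=capture(n);c=camera_params(n)
    for q,z in(("block",.02),("mat",.004),("rail",.057),("cradle",.018),("rail_top",.057)):
        for r in silhouettes(q,n)[:3]:
            m=r["mask"].astype(np.uint8);cs=max(cv2.findContours(m,0,2)[0],key=cv2.contourArea)
            P=onz(c,cs[:,0,:],z)[:,:2]*1000
            rr=cv2.minAreaRect(P.astype(np.float32));print(n,q,round(r["conf"],2),r["box"],np.round(rr[0]),np.round(rr[1]),round(rr[2],1))
    for i in range(1,6):
        for r in landmark_of(f"plug{i}",n)[:6]: print(i,r["location"],r["conf"],onz(c,r["location"][::-1],.06)[0].round(3))
    for r in landmark_of("rail_top",n)[:1]+landmark_of("mat",n)[:1]: print(r["conf"],onz(c,r["location"][::-1],.057)[0].round(3),onz(c,r["location"][::-1],.004)[0].round(3))
im=capture("top");s=im[170:270,120:260];cv2.imwrite("pics/crop1.png",cv2.resize(s,None,fx=5,fy=5,interpolation=cv2.INTER_CUBIC)[:,:,::-1])
print(sense()["time_s"])
w=camera_params("wrist");s=sense();M=w["world_to_cam"];cp=-M[:3,:3].T@M[:3,3];print(s["orientation"].T@(cp-s["position"]),s["orientation"].T@M[2,:3])
E
```

```text
top block 0.93 [150.0, 233.2, 181.3, 262.6] [397. 498.] [80. 52.] 56.6
top block 0.77 [144.4, 174.0, 172.5, 200.3] [566. 517.] [82. 52.] 31.8
top block 0.68 [201.3, 201.3, 234.4, 234.2] [476. 348.] [54. 83.] 40.6
top mat 0.68 [199.4, 186.5, 247.2, 247.1] [489. 339.] [150. 132.] 11.7
top mat 0.25 [187.3, 130.3, 219.4, 159.1] [703. 397.] [93. 76.] 46.3
top rail 0.58 [296.3, 181.7, 411.4, 229.7] [524. -46.] [320.  94.] 84.6
top cradle 0.91 [293.2, 177.2, 413.0, 235.2] [525. -47.] [342. 126.] 84.3
top cradle 0.49 [200.9, 202.5, 230.8, 232.1] [478. 346.] [51. 79.] 42.5
top cradle 0.4 [206.9, 253.1, 297.5, 286.9] [312. 234.] [262.  90.] 77.2
top rail_top 0.71 [295.5, 186.5, 414.5, 226.7] [523. -46.] [322.  95.] 84.2
top rail_top 0.35 [203.5, 207.3, 233.5, 234.9] [476. 339.] [56. 79.] 39.4Traceback (most recent call last):
  File "<stdin>", line 10, in <module>
ValueError: it knows: block, caddy, cradle, cup, driver, glue, hammer, mat, offcut, rail, rail_top, tape, tape_tan
```

Run:
```python
from h import *
im=capture("top");c=camera_params("top")
s=im[170:270,120:260];cv2.imwrite("pics/crop1.png",cv2.resize(s,None,fx=5,fy=5,interpolation=cv2.INTER_CUBIC)[:,:,::-1])
print(sense()["time_s"])
w=camera_params("wrist");s=sense();M=w["world_to_cam"];cp=-M[:3,:3].T@M[:3,3];print(s["orientation"].T@(cp-s["position"]),s["orientation"].T@M[2,:3])
# orange handle tops
h=cv2.cvtColor(im,cv2.COLOR_RGB2HSV);m=((h[...,1]>225)&(h[...,0]<16)&(h[...,2]>190)).astype(np.uint8);m[:, :140]=0;m[:,260:]=0
n,l,st,ce=cv2.connectedComponentsWithStats(m)
for k in range(1,n):
    if st[k,4]>15: print(st[k],ce[k],onz(c,ce[k],.06)[0])
```

```text
1.1
[-0.07139958 -0.14162627 -0.0003659 ] [-0.27525672 -0.96136989 -0.00128994]
```

View pics/crop1.png

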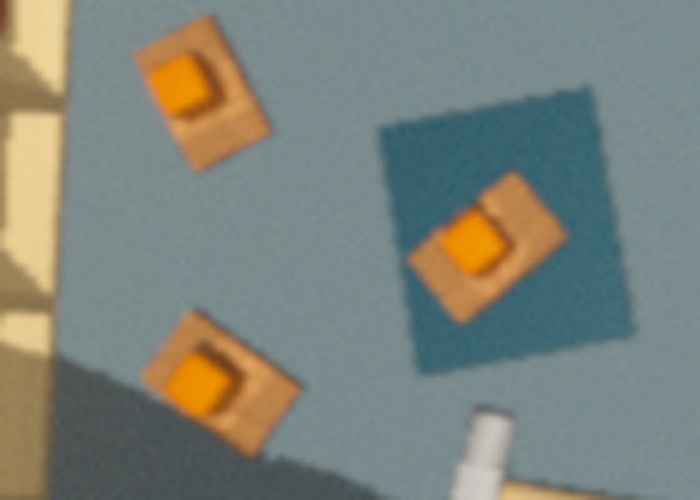

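```bash
cat > plan.py <<'E'
from h import *
from scipy.spatial.transform import Rotation as Ro
def target(yaw):
    a=np.radians(yaw);z=np.array([np.cos(a),np.sin(a),0]);y=np.array([0,0,-1.]);return np.c_[np.cross(y,z),y,z]
def rows(p1,yaw,n,jaw,p0=None,R0=None):
    s=sense();p=s["position"] if p0 is None else np.array(p0);R=s["orientation"] if R0 is None else R0
    T=target(yaw);rv=Ro.from_matrix(R.T@T).as_rotvec()/n;d=(np.array(p1)-p)/n;st=Ro.from_rotvec(rv).as_matrix()
    for i in range(n):
        t=R.T@d*1000;a=np.degrees(rv)
        print('{"jaw":%g,"tx":%.1f,"ty":%.1f,"tz":%.1f,"ax":%.2f,"ay":%.2f,"az":%.2f},'%(jaw,*t,*a),"" if (i+1)%5 else "\n")
        R=R@st
E
python3 - <<'E'
from plan import *
rows([.476,.347,.18],130.6,10,-1)
E
```

```text
{"jaw":-1,"tx":27.0,"ty":5.1,"tz":-5.1,"ax":0.00,"ay":-6.72,"az":-0.00}, 
{"jaw":-1,"tx":26.2,"ty":5.1,"tz":-8.3,"ax":0.00,"ay":-6.72,"az":-0.00}, 
{"jaw":-1,"tx":25.1,"ty":5.1,"tz":-11.3,"ax":0.00,"ay":-6.72,"az":-0.00}, 
{"jaw":-1,"tx":23.6,"ty":5.1,"tz":-14.1,"ax":0.00,"ay":-6.72,"az":-0.00}, 
{"jaw":-1,"tx":21.8,"ty":5.1,"tz":-16.8,"ax":0.00,"ay":-6.72,"az":-0.00}, 

{"jaw":-1,"tx":19.6,"ty":5.1,"tz":-19.2,"ax":0.00,"ay":-6.72,"az":-0.00}, 
{"jaw":-1,"tx":17.2,"ty":5.1,"tz":-21.4,"ax":0.00,"ay":-6.72,"az":-0.00}, 
{"jaw":-1,"tx":14.6,"ty":5.1,"tz":-23.3,"ax":0.00,"ay":-6.72,"az":-0.00}, 
{"jaw":-1,"tx":11.8,"ty":5.1,"tz":-24.8,"ax":0.00,"ay":-6.72,"az":-0.00}, 
{"jaw":-1,"tx":8.8,"ty":5.1,"tz":-26.0,"ax":0.00,"ay":-6.72,"az":-0.00},
```

Call:
play_rows(
  increments=[
    {"jaw": -1,"tx": 27,"ty": 5,"tz": -5,"ay": -6.7},
    {"jaw": -1,"tx": 26,"ty": 5,"tz": -8,"ay": -6.7},
    {"jaw": -1,"tx": 25,"ty": 5,"tz": -11,"ay": -6.7},
    {"jaw": -1,"tx": 24,"ty": 5,"tz": -14,"ay": -6.7},
    {"jaw": -1,"tx": 22,"ty": 5,"tz": -17,"ay": -6.7},
  ],
)

```text
invalid input
```

Call:
play_rows(
  increments=[
    {"jaw": -1,"tx": 20,"ty": 5,"tz": -19,"ay": -6.7},
    {"jaw": -1,"tx": 17,"ty": 5,"tz": -21,"ay": -6.7},
    {"jaw": -1,"tx": 15,"ty": 5,"tz": -23,"ay": -6.7},
    {"jaw": -1,"tx": 12,"ty": 5,"tz": -25,"ay": -6.7},
    {"jaw": -1,"tx": 9,"ty": 5,"tz": -26,"ay": -6.7},
  ],
)

```text
invalid input
```

Call:
play_rows(
  increments=[
    {"jaw": -1},
    {"jaw": -1},
    {"jaw": -1},
    {"jaw": -1},
    {"jaw": -1},
  ],
)

```text
invalid input
```

Run:
```python
from plan import *
s=sense();c=camera_params("wrist");im=capture("wrist")
cv2.imwrite("pics/w1.png",im[:,:,::-1])
print(s["position"],s["orientation"])
def quad(mask,z):
    cs=max(cv2.findContours(mask.astype(np.uint8),0,2)[0],key=cv2.contourArea)
    P=onz(c,cs[:,0,:],z,True)[:,:2]*1000
    return cv2.minAreaRect(P.astype(np.float32))
for q,zs in(("block",(.02,.064)),("mat",(.004,))):
  for r in silhouettes(q,"wrist")[:3]: print(q,r["conf"],r["box"],[quad(r["mask"],z) for z in zs])
h=cv2.cvtColor(im,cv2.COLOR_RGB2HSV)
print(h[200,310:340:5])
```

```text
[0.2577248  0.513973   0.23127334] [[ 8.93890755e-01 -6.71780661e-05  4.48284857e-01]
 [-4.48284861e-01 -6.77875960e-05  8.93890753e-01]
 [-2.96616993e-05 -9.99999995e-01 -9.07096155e-05]]
block 0.79 [325.8, 249.0, 392.3, 299.7] [((396.0914001464844, 501.9401550292969), (81.43586730957031, 71.72577667236328), 54.94727325439453), ((370.8630065917969, 507.39154052734375), (71.28240203857422, 62.782958984375), 54.947296142578125)]
block 0.59 [385.5, 324.0, 407.9, 345.3] [((523.2321166992188, 513.9911499023438), (16.840717315673828, 39.947776794433594), 29.771629333496094), ((482.15167236328125, 517.9400634765625), (14.740989685058594, 34.967063903808594), 29.77172088623047)]
mat 0.72 [232.4, 305.0, 320.0, 347.8] [((450.5809631347656, 344.34979248046875), (85.39265441894531, 118.97804260253906), 8.455292701721191)]
[[100  56  55]
 [ 95  52  54]
 [102  61  54]
 [ 98  57  54]
 [101  51  55]
 [ 97  63  53]]
```

View pics/w1.png

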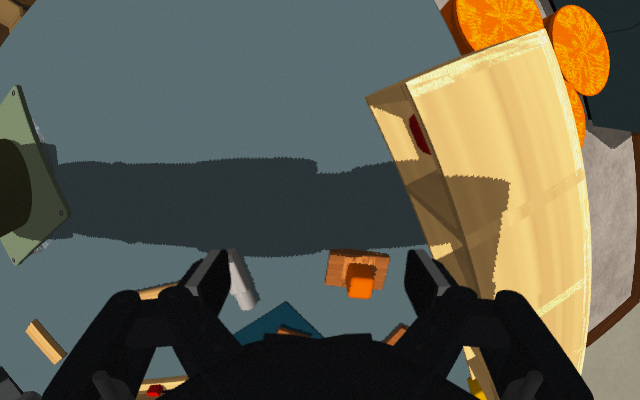

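Call:
play_rows(
  increments=[
    {"jaw": -1,"tx": 27,"ty": 5,"tz": -5,"ax": 0,"ay": -6.7,"az": 0},
    {"jaw": -1,"tx": 26,"ty": 5,"tz": -8,"ax": 0,"ay": -6.7,"az": 0},
    {"jaw": -1,"tx": 25,"ty": 5,"tz": -11,"ax": 0,"ay": -6.7,"az": 0},
    {"jaw": -1,"tx": 24,"ty": 5,"tz": -14,"ax": 0,"ay": -6.7,"az": 0},
    {"jaw": -1,"tx": 22,"ty": 5,"tz": -17,"ax": 0,"ay": -6.7,"az": 0},
  ],
)

```text
time_s: 1.75
position: [0.3684, 0.4303, 0.2061]
orientation: [[0.992, 0.0, -0.124], [0.124, 0.0, 0.992], [0.0, -1.0, 0.0]]
force: [0.9, -0.0, -0.6]
width: 0.0855
```

Call:
play_rows(
  increments=[
    {"jaw": -1,"tx": 20,"ty": 5,"tz": -19,"ax": 0,"ay": -6.7,"az": 0},
    {"jaw": -1,"tx": 17,"ty": 5,"tz": -21,"ax": 0,"ay": -6.7,"az": 0},
    {"jaw": -1,"tx": 15,"ty": 5,"tz": -23,"ax": 0,"ay": -6.7,"az": 0},
    {"jaw": -1,"tx": 12,"ty": 5,"tz": -25,"ax": 0,"ay": -6.7,"az": 0},
    {"jaw": -1,"tx": 9,"ty": 5,"tz": -26,"ax": 0,"ay": -6.7,"az": 0},
  ],
)

```text
time_s: 2.25
position: [0.478, 0.3474, 0.1811]
orientation: [[0.759, 0.0, -0.651], [0.651, -0.0, 0.759], [0.0, -1.0, -0.0]]
force: [0.4, 0.4, 1.2]
width: 0.0856
```

Call:
play_rows(
  increments=[
    {"jaw": -1,"tx": 0,"ty": 0,"tz": 0,"ax": 0,"ay": 0,"az": 0},
    {"jaw": -1,"tx": 0,"ty": 0,"tz": 0,"ax": 0,"ay": 0,"az": 0},
    {"jaw": -1,"tx": 0,"ty": 0,"tz": 0,"ax": 0,"ay": 0,"az": 0},
    {"jaw": -1,"tx": 0,"ty": 0,"tz": 0,"ax": 0,"ay": 0,"az": 0},
    {"jaw": -1,"tx": 0,"ty": 0,"tz": 0,"ax": 0,"ay": 0,"az": 0},
  ],
)

```text
time_s: 2.75
position: [0.4765, 0.3488, 0.1815]
orientation: [[0.762, 0.0, -0.648], [0.648, 0.0, 0.762], [0.0, -1.0, -0.0]]
force: [0.3, 0.3, 0.1]
width: 0.0853
```

Run:
```python
from plan import *
s=sense();c=camera_params("wrist");im=capture("wrist")
cv2.imwrite("pics/w2.png",im[:,:,::-1]);np.save("w2.npy",im)
import pickle;pickle.dump((s,c),open("w2.pkl","wb"))
print(s["position"],s["orientation"],s["joints"],s["force"])
def quad(mask,z):
    cs=max(cv2.findContours(mask.astype(np.uint8),0,2)[0],key=cv2.contourArea)
    P=onz(c,cs[:,0,:],z,True)[:,:2]*1000
    return cv2.minAreaRect(P.astype(np.float32))
for q,zs in(("block",(.02,.064)),("mat",(.004,))):
  for r in silhouettes(q,"wrist")[:3]: print(q,r["conf"],r["box"],[quad(r["mask"],z) for z in zs])
```

```text
[0.47654235 0.34883116 0.18148907] [[ 7.61502375e-01  1.58151642e-04 -6.48162101e-01]
 [ 6.48162097e-01  7.76827860e-05  7.61502390e-01]
 [ 1.70783891e-04 -9.99999984e-01 -4.33522736e-05]] [-27.99950459  46.45374402 -23.33163832  85.0678054   21.11538972
  52.84517452  72.72801765] [0.26316607 0.28416351 0.09351958]
block 0.7 [351.5, 291.8, 402.5, 344.5] [((555.2656860351562, 517.4642333984375), (73.33526611328125, 64.2996597290039), 27.548667907714844), ((535.89013671875, 486.46466064453125), (62.68937683105469, 54.965576171875), 27.54859161376953)]
block 0.59 [438.4, 180.5, 493.1, 258.8] [((392.493408203125, 501.0040588378906), (81.26705932617188, 66.68132781982422), 56.56884765625), ((396.746826171875, 472.3938903808594), (69.46986389160156, 57.00148391723633), 56.56884765625)]
block 0.58 [274.3, 160.4, 351.8, 215.9] [((477.8320007324219, 349.58758544921875), (55.72410202026367, 80.34870147705078), 41.71072769165039), ((469.6971740722656, 342.9578857421875), (47.63485336303711, 68.68479919433594), 41.71071243286133)]
mat 0.56 [222.9, 98.3, 389.2, 267.6] [((487.3302307128906, 342.2771301269531), (149.66488647460938, 129.92478942871094), 11.624100685119629)]
```

View pics/w2.png

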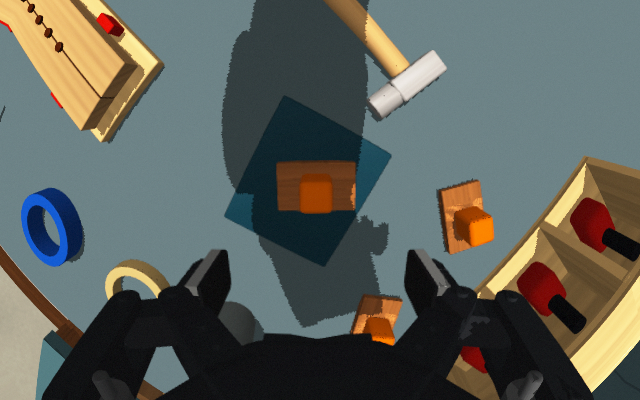

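Run:
```python
from plan import *
im=np.load("w2.npy");cr=im[145:230,255:375]
cv2.imwrite("pics/c2.png",cv2.resize(cr,None,fx=6,fy=6,interpolation=cv2.INTER_CUBIC)[:,:,::-1])
```

```text
(no output)
```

View pics/c2.png

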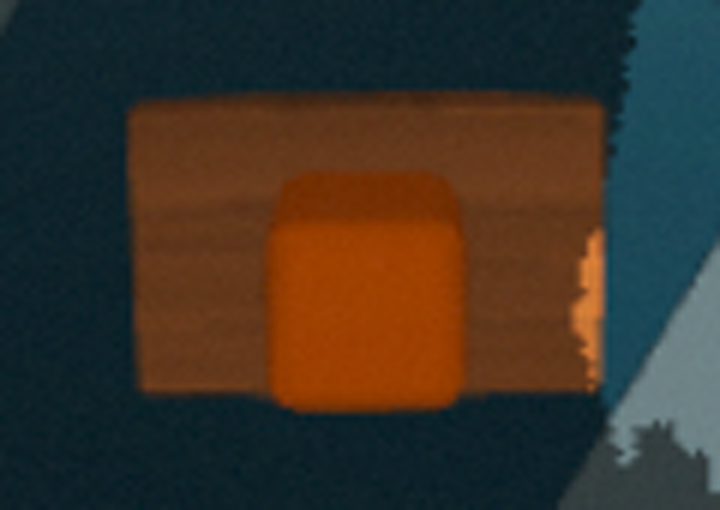

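Run:
```python
from plan import *
import pickle;s,c=pickle.load(open("w2.pkl","rb"))
def w(l,z):
    p=np.array(l,float)/6-.5+[255,145];return onz(c,p,z,True)
for l,z in(([(131,105),(605,105),(602,392),(139,392)],.020),([(273,220),(465,220),(463,409),(270,409)],.064)):
    P=w(l,z);cen=P.mean(0);e=(P[1]-P[0]+P[2]-P[3])/2;f=(P[3]-P[0]+P[2]-P[1])/2
    print(P.round(4),cen,np.hypot(*e[:2]),np.degrees(np.arctan2(e[1],e[0])),np.hypot(*f[:2]),np.degrees(np.arctan2(f[1],f[0])), s["orientation"].T@(cen-s["position"])*1000)
z=s["orientation"][:,2];print(np.degrees(np.arctan2(z[1],z[0])))
```

```text
[[0.4836 0.3035 0.02  ]
 [0.4327 0.3632 0.02  ]
 [0.47   0.3962 0.02  ]
 [0.5216 0.3356 0.02  ]] [0.47697337 0.34960609 0.02      ] 0.07905218647096013 130.4203618157899 0.04977963648880676 40.874571242921114 [  0.80292766 161.48919835   0.31773853]
[[0.4744 0.3296 0.064 ]
 [0.4567 0.3505 0.064 ]
 [0.4782 0.3689 0.064 ]
 [0.4966 0.3473 0.064 ]] [0.47647136 0.34908205 0.064     ] 0.027877711473453047 130.4274563966956 0.028373963526193823 39.634202050399196 [8.84983867e-02 1.17489079e+02 2.42156310e-01]
130.40317507555523
```

Call:
play_rows(
  increments=[
    {"jaw": -1,"tx": 0.4,"ty": 40,"tz": 0.2,"ax": 0,"ay": 0,"az": 0},
    {"jaw": -1,"tx": 0,"ty": 40,"tz": 0,"ax": 0,"ay": 0,"az": 0},
    {"jaw": -1,"tx": 0,"ty": 40,"tz": 0,"ax": 0,"ay": 0,"az": 0},
    {"jaw": -1,"tx": 0,"ty": 25,"tz": 0,"ax": 0,"ay": 0,"az": 0},
    {"jaw": -1,"tx": 0,"ty": 8.5,"tz": 0,"ax": 0,"ay": 0,"az": 0},
  ],
)

```text
time_s: 3.4
position: [0.4762, 0.3481, 0.0255]
orientation: [[0.762, -0.002, -0.648], [0.648, -0.002, 0.762], [-0.003, -1.0, 0.0]]
force: [0.2, 0.7, 0.1]
width: 0.0853
```

Call:
play_rows(
  increments=[
    {"jaw": -1,"tx": 0,"ty": 0,"tz": 0,"ax": 0,"ay": 0,"az": 0},
    {"jaw": -1,"tx": 0,"ty": 0,"tz": 0,"ax": 0,"ay": 0,"az": 0},
    {"jaw": -1,"tx": 0,"ty": 0,"tz": 0,"ax": 0,"ay": 0,"az": 0},
    {"jaw": 1,"tx": 0,"ty": 0,"tz": 0,"ax": 0,"ay": 0,"az": 0},
    {"jaw": 1,"tx": 0,"ty": 0,"tz": 0,"ax": 0,"ay": 0,"az": 0},
  ],
)

```text
time_s: 3.9
position: [0.4774, 0.3488, 0.0284]
orientation: [[0.762, 0.001, -0.648], [0.648, 0.0, 0.762], [0.001, -1.0, -0.0]]
force: [0.1, 0.1, -0.5]
width: 0.0589
```

Call:
play_rows(
  increments=[
    {"jaw": 1,"tx": 0,"ty": 0,"tz": 0,"ax": 0,"ay": 0,"az": 0},
    {"jaw": 1,"tx": 0,"ty": 0,"tz": 0,"ax": 0,"ay": 0,"az": 0},
    {"jaw": 1,"tx": 0,"ty": 0,"tz": 0,"ax": 0,"ay": 0,"az": 0},
    {"jaw": 1,"tx": 0,"ty": 0,"tz": 0,"ax": 0,"ay": 0,"az": 0},
    {"jaw": 1,"tx": 0,"ty": 0,"tz": 0,"ax": 0,"ay": 0,"az": 0},
  ],
)

```text
time_s: 4.4
position: [0.4772, 0.3487, 0.028]
orientation: [[0.762, 0.0, -0.648], [0.648, 0.0, 0.762], [0.0, -1.0, -0.0]]
force: [-0.1, -1.2, 6.0]
width: 0.0293
```

Run:
```python
from plan import *
s=sense();im=capture("wrist")
cv2.imwrite("pics/w3.png",im[:,:,::-1])
print({k:np.round(v,4) for k,v in s.items()})
```

```text
{'time_s': np.float64(4.4), 'joints': array([-30.5939,  58.9373, -17.7   ,  90.9439,  27.41  ,  34.463 ,
        67.2715]), 'qvel': array([-0.0813,  0.0637, -0.0087,  0.0441, -0.0834,  0.044 , -0.0048]), 'joint_efforts': array([-3.19100e-01, -9.64842e+01, -5.22590e+00, -1.43762e+01,
        1.06300e-01, -3.33000e-01,  1.60000e-02]), 'position': array([0.4772, 0.3487, 0.028 ]), 'orientation': array([[ 7.619e-01,  1.000e-04, -6.476e-01],
       [ 6.476e-01,  0.000e+00,  7.619e-01],
       [ 1.000e-04, -1.000e+00, -1.000e-04]]), 'force': array([-0.127 , -1.2105,  6.0199]), 'wrist_torque': array([-0.0968,  0.2062, -0.0223]), 'width': np.float64(0.0293)}
```

View pics/w3.png

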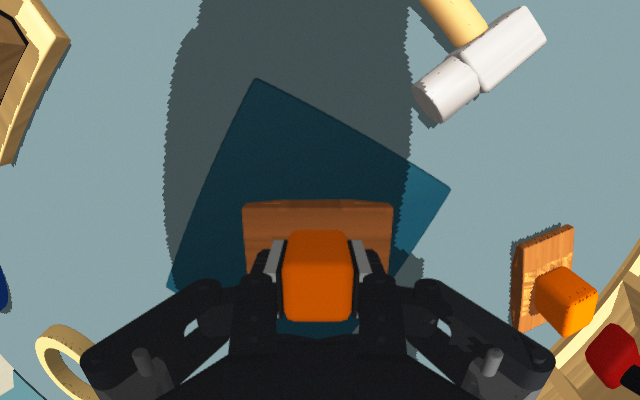

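Call:
play_rows(
  increments=[
    {"jaw": 1,"tx": 0,"ty": -20,"tz": 0,"ax": 0,"ay": 0,"az": 0},
    {"jaw": 1,"tx": 0,"ty": -43,"tz": 0,"ax": 0,"ay": 0,"az": 0},
    {"jaw": 1,"tx": 0,"ty": -43,"tz": 0,"ax": 0,"ay": 0,"az": 0},
    {"jaw": 1,"tx": 0,"ty": -43,"tz": 0,"ax": 0,"ay": 0,"az": 0},
    {"jaw": 1,"tx": 0,"ty": -43,"tz": 0,"ax": 0,"ay": 0,"az": 0},
  ],
)

```text
time_s: 4.95
position: [0.4768, 0.3484, 0.2214]
orientation: [[0.762, -0.001, -0.648], [0.648, -0.0, 0.762], [-0.001, -1.0, 0.0]]
force: [0.6, -0.3, -3.2]
width: 0.0294
```

Run:
```python
from plan import *
s=sense();print(s["position"],s["force"],s["width"])
rows([.62,-.03,.22],84.6,15,1,p0=[.4772,.3487,.22],R0=target(130.4))
```

```text
[0.4768407  0.34837275 0.22137467] [ 0.5805918  -0.27740753 -3.16768963] 0.029442055733260815
{"jaw":1,"tx":-9.1,"ty":0.0,"tz":-25.4,"ax":0.00,"ay":3.05,"az":0.00}, 
{"jaw":1,"tx":-7.7,"ty":0.0,"tz":-25.8,"ax":0.00,"ay":3.05,"az":0.00}, 
{"jaw":1,"tx":-6.4,"ty":0.0,"tz":-26.2,"ax":0.00,"ay":3.05,"az":0.00}, 
{"jaw":1,"tx":-5.0,"ty":0.0,"tz":-26.5,"ax":0.00,"ay":3.05,"az":0.00}, 
{"jaw":1,"tx":-3.5,"ty":0.0,"tz":-26.7,"ax":0.00,"ay":3.05,"az":0.00}, 

{"jaw":1,"tx":-2.1,"ty":0.0,"tz":-26.9,"ax":0.00,"ay":3.05,"az":0.00}, 
{"jaw":1,"tx":-0.7,"ty":0.0,"tz":-27.0,"ax":0.00,"ay":3.05,"az":0.00}, 
{"jaw":1,"tx":0.8,"ty":0.0,"tz":-27.0,"ax":0.00,"ay":3.05,"az":0.00}, 
{"jaw":1,"tx":2.2,"ty":0.0,"tz":-26.9,"ax":0.00,"ay":3.05,"az":0.00}, 
{"jaw":1,"tx":3.6,"ty":0.0,"tz":-26.7,"ax":0.00,"ay":3.05,"az":0.00}, 

{"jaw":1,"tx":5.1,"ty":0.0,"tz":-26.5,"ax":0.00,"ay":3.05,"az":0.00}, 
{"jaw":1,"tx":6.5,"ty":0.0,"tz":-26.2,"ax":0.00,"ay":3.05,"az":0.00}, 
{"jaw":1,"tx":7.8,"ty":0.0,"tz":-25.8,"ax":0.00,"ay":3.05,"az":0.00}, 
{"jaw":1,"tx":9.2,"ty":0.0,"tz":-25.4,"ax":0.00,"ay":3.05,"az":0.00}, 
{"jaw":1,"tx":10.5,"ty":0.0,"tz":-24.8,"ax":0.00,"ay":3.05,"az":0.00},
```

Call:
play_rows(
  increments=[
    {"jaw": 1,"tx": -9,"ty": 0,"tz": -25.4,"ax": 0,"ay": 3.05,"az": 0},
    {"jaw": 1,"tx": -7.7,"ty": 0,"tz": -25.8,"ax": 0,"ay": 3.05,"az": 0},
    {"jaw": 1,"tx": -6.4,"ty": 0,"tz": -26.2,"ax": 0,"ay": 3.05,"az": 0},
    {"jaw": 1,"tx": -5,"ty": 0,"tz": -26.5,"ax": 0,"ay": 3.05,"az": 0},
    {"jaw": 1,"tx": -3.5,"ty": 0,"tz": -26.7,"ax": 0,"ay": 3.05,"az": 0},
  ],
)

```text
time_s: 5.45
position: [0.5248, 0.2214, 0.2195]
orientation: [[0.906, -0.001, -0.423], [0.423, -0.0, 0.906], [-0.001, -1.0, -0.0]]
force: [-0.3, 0.3, -3.5]
width: 0.0289
```

Call:
play_rows(
  increments=[
    {"jaw": 1,"tx": -2,"ty": 0,"tz": -27,"ax": 0,"ay": 3.05,"az": 0},
    {"jaw": 1,"tx": -0.7,"ty": 0,"tz": -27,"ax": 0,"ay": 3.05,"az": 0},
    {"jaw": 1,"tx": 0.8,"ty": 0,"tz": -27,"ax": 0,"ay": 3.05,"az": 0},
    {"jaw": 1,"tx": 2.2,"ty": 0,"tz": -27,"ax": 0,"ay": 3.05,"az": 0},
    {"jaw": 1,"tx": 3.6,"ty": 0,"tz": -26.7,"ax": 0,"ay": 3.05,"az": 0},
  ],
)

```text
time_s: 5.95
position: [0.5726, 0.095, 0.2195]
orientation: [[0.986, -0.001, -0.169], [0.169, -0.0, 0.986], [-0.001, -1.0, -0.0]]
force: [0.3, -0.3, -3.2]
width: 0.0292
```

Call:
play_rows(
  increments=[
    {"jaw": 1,"tx": 5,"ty": 0,"tz": -26.5,"ax": 0,"ay": 3.05,"az": 0},
    {"jaw": 1,"tx": 6.5,"ty": 0,"tz": -26,"ax": 0,"ay": 3.05,"az": 0},
    {"jaw": 1,"tx": 7.8,"ty": 0,"tz": -26,"ax": 0,"ay": 3.05,"az": 0},
    {"jaw": 1,"tx": 9,"ty": 0,"tz": -25.4,"ax": 0,"ay": 3.05,"az": 0},
    {"jaw": 1,"tx": 10.5,"ty": 0,"tz": -25,"ax": 0,"ay": 3.05,"az": 0},
  ],
)

```text
time_s: 6.45
position: [0.6198, -0.0313, 0.2195]
orientation: [[0.995, -0.001, 0.096], [-0.096, -0.0, 0.995], [-0.001, -1.0, -0.0]]
force: [-0.7, 0.6, -2.8]
width: 0.0298
```

Call:
play_rows(
  increments=[
    {"jaw": 1,"tx": 0,"ty": 0,"tz": 0,"ax": 0,"ay": 0,"az": 0},
    {"jaw": 1,"tx": 0,"ty": 0,"tz": 0,"ax": 0,"ay": 0,"az": 0},
    {"jaw": 1,"tx": 0,"ty": 0,"tz": 0,"ax": 0,"ay": 0,"az": 0},
    {"jaw": 1,"tx": 0,"ty": 0,"tz": 0,"ax": 0,"ay": 0,"az": 0},
    {"jaw": 1,"tx": 0,"ty": 0,"tz": 0,"ax": 0,"ay": 0,"az": 0},
  ],
)

```text
time_s: 6.95
position: [0.6197, -0.0297, 0.2198]
orientation: [[0.996, -0.0, 0.093], [-0.093, 0.0, 0.996], [-0.0, -1.0, 0.0]]
force: [0.2, 0.0, -3.1]
width: 0.0293
```

Run:
```python
from plan import *
import pickle
s=sense();c=camera_params("wrist");im=capture("wrist");np.save("w4.npy",im);pickle.dump((s,c),open("w4.pkl","wb"))
cv2.imwrite("pics/w4.png",im[:,:,::-1])
print(s["position"],s["orientation"],s["force"],s["wrist_torque"],s["joints"])
for q in("rail","rail_top"):
  for r in silhouettes(q,"wrist")[:2]: 
    cs=max(cv2.findContours(r["mask"].astype(np.uint8),0,2)[0],key=cv2.contourArea)
    print(q,r["conf"],r["box"],cv2.minAreaRect((onz(c,cs[:,0,:],.057,True)[:,:2]*1000).astype(np.float32)))
for r in landmark_of("rail_top","wrist"): print(r,onz(c,r["location"][::-1],.057,True))
# plugs: project expected
```

```text
[ 0.61966234 -0.02969246  0.21983826] [[ 9.95677720e-01 -8.71961048e-05  9.28755657e-02]
 [-9.28755650e-02  1.13021989e-05  9.95677724e-01]
 [-8.78689172e-05 -9.99999996e-01  3.15496014e-06]] [ 0.2042194   0.0373415  -3.11201646] [-0.01290777 -0.00442277 -0.02466722] [  6.40019106  45.78570407 -14.61818256  75.34924771  12.01095367
  60.36086765  74.7555921 ]
rail 0.72 [147.9, 48.6, 452.1, 140.4] ((523.2952880859375, -43.01356506347656), (317.5614929199219, 90.1110610961914), 84.08170318603516)
rail 0.21 [31.5, 74.8, 124.5, 193.6] ((519.9996337890625, -325.6594543457031), (125.61810302734375, 137.3235626220703), 9.528897285461426)
rail_top 0.93 [147.9, 44.9, 454.7, 142.5] ((523.136474609375, -43.079925537109375), (318.50799560546875, 90.8133316040039), 83.947509765625)
{'location': [93.1, 292.8], 'conf': 0.81} [[ 0.52506441 -0.04397597  0.057     ]]
```

View pics/w4.png

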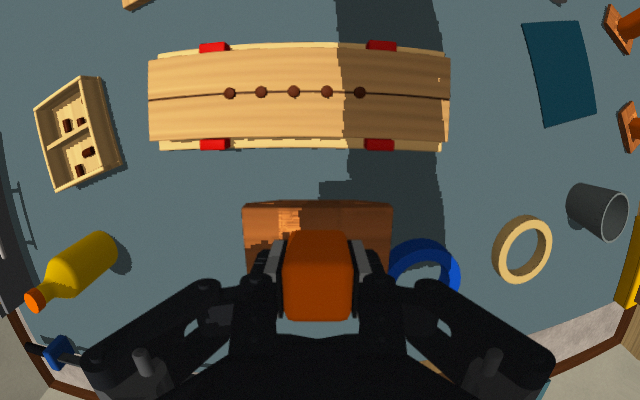

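Run:
```python
from plan import *
import pickle;s,c=pickle.load(open("w4.pkl","rb"));im=np.load("w4.npy")
g=cv2.cvtColor(im,cv2.COLOR_RGB2GRAY).astype(float)
pl=[]
for cx,cy in((230,93),(261,92),(293,91),(327,91),(360,92)):
    w=g[cy-8:cy+9,cx-9:cx+10];bg=np.median(w);k=(w<0.6*bg).astype(np.uint8);k=cv2.morphologyEx(k,cv2.MORPH_OPEN,np.ones((3,3),np.uint8))
    ys,xs=np.nonzero(k);pl.append((xs.mean()+cx-9,ys.mean()+cy-8));
P=onz(c,pl,.0605,True);print(np.round(pl,1),P.round(4),np.hypot(*np.diff(P[:,:2],axis=0).T))
a=np.polyfit(P[:,1],P[:,0],1);print(np.degrees(np.arctan2(1,a[0])),P.mean(0))
cr=im[35:160,140:300];cv2.imwrite("pics/c4a.png",cv2.resize(cr,None,fx=5,fy=4.7,interpolation=cv2.INTER_CUBIC)[:,:,::-1])
cr=im[35:160,300:460];cv2.imwrite("pics/c4b.png",cv2.resize(cr,None,fx=5,fy=4.7,interpolation=cv2.INTER_CUBIC)[:,:,::-1])
```

```text
[[229.6  93.1]
 [261.   91.9]
 [293.4  91.3]
 [326.5  91.5]
 [359.3  92.1]] [[ 0.5169 -0.1057  0.0605]
 [ 0.5204 -0.0743  0.0605]
 [ 0.5237 -0.043   0.0605]
 [ 0.5269 -0.0115  0.0605]
 [ 0.5298  0.0199  0.0605]] [0.03161507 0.0315291  0.0316055  0.03157788]
84.12608186369505 [ 0.52353335 -0.04291889  0.0605    ]
```

View pics/c4a.png

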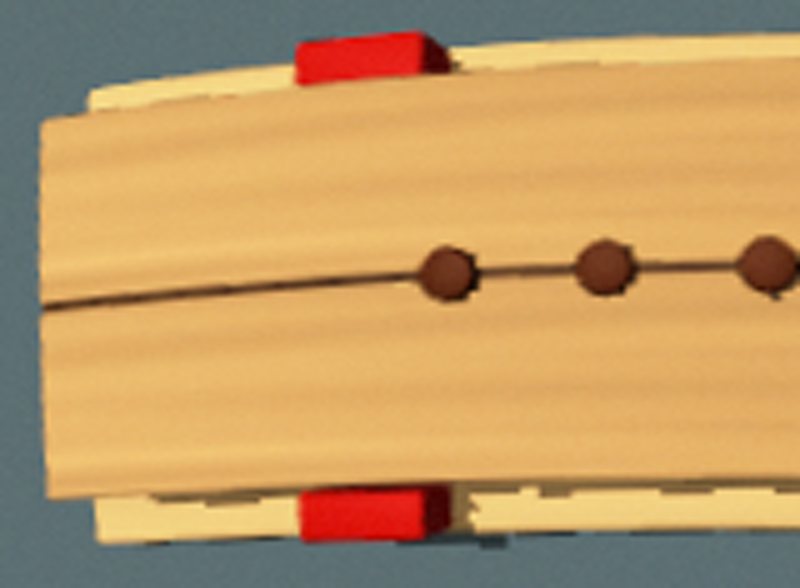

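View pics/c4b.png

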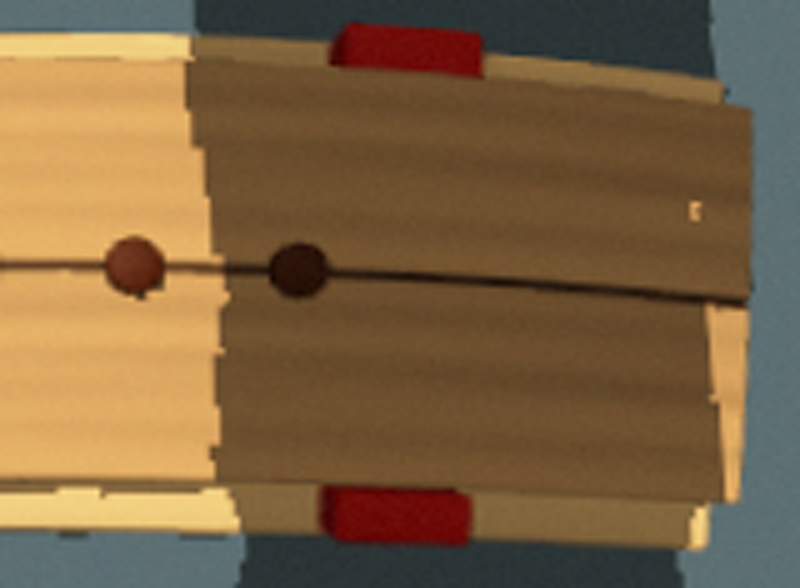

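Run:
```python
from plan import *
rows([.5352,.0699,.10],84.1,5,1)
```

```text
{"jaw":1,"tx":-18.7,"ty":24.0,"tz":18.3,"ax":0.00,"ay":0.11,"az":-0.00}, 
{"jaw":1,"tx":-18.7,"ty":24.0,"tz":18.3,"ax":0.00,"ay":0.11,"az":-0.00}, 
{"jaw":1,"tx":-18.8,"ty":24.0,"tz":18.3,"ax":0.00,"ay":0.11,"az":-0.00}, 
{"jaw":1,"tx":-18.8,"ty":24.0,"tz":18.2,"ax":0.00,"ay":0.11,"az":-0.00}, 
{"jaw":1,"tx":-18.8,"ty":24.0,"tz":18.2,"ax":0.00,"ay":0.11,"az":-0.00},
```

Call:
play_rows(
  increments=[
    {"jaw": 1,"tx": -18.7,"ty": 24,"tz": 18.3,"ax": 0,"ay": 0.11,"az": 0},
    {"jaw": 1,"tx": -18.7,"ty": 24,"tz": 18.3,"ax": 0,"ay": 0.11,"az": 0},
    {"jaw": 1,"tx": -18.8,"ty": 24,"tz": 18.3,"ax": 0,"ay": 0.11,"az": 0},
    {"jaw": 1,"tx": -18.8,"ty": 24,"tz": 18.2,"ax": 0,"ay": 0.11,"az": 0},
    {"jaw": 1,"tx": -18.8,"ty": 24,"tz": 18.2,"ax": 0,"ay": 0.11,"az": 0},
  ],
)

```text
time_s: 7.65
position: [0.5347, 0.0705, 0.0992]
orientation: [[0.995, 0.001, 0.104], [-0.104, 0.0, 0.995], [0.001, -1.0, 0.0]]
force: [1.1, 0.3, -4.2]
width: 0.029
```

Call:
play_rows(
  increments=[
    {"jaw": 1,"tx": 0,"ty": 0,"tz": 0,"ax": 0,"ay": 0,"az": 0},
    {"jaw": 1,"tx": 0,"ty": 0,"tz": 0,"ax": 0,"ay": 0,"az": 0},
    {"jaw": 1,"tx": 0,"ty": 0,"tz": 0,"ax": 0,"ay": 0,"az": 0},
    {"jaw": 1,"tx": 0,"ty": 0,"tz": 0,"ax": 0,"ay": 0,"az": 0},
    {"jaw": 1,"tx": 0,"ty": 0,"tz": 0,"ax": 0,"ay": 0,"az": 0},
  ],
)

```text
time_s: 8.15
position: [0.5357, 0.0693, 0.1002]
orientation: [[0.995, 0.001, 0.104], [-0.104, -0.0, 0.995], [0.001, -1.0, 0.0]]
force: [-0.0, -1.5, -3.1]
width: 0.029
```

Run:
```python
from plan import *
s=sense();print(s["position"],s["orientation"],s["force"],s["wrist_torque"])
for n in("wrist","scene"):
    im=capture(n);cv2.imwrite(f"pics/{n}5.png",(im if n=="wrist" else cv2.resize(im[120:280,250:450],None,fx=4,fy=3.7))[:,:,::-1])
P=np.array([.5235,-.0435,.057]);u=np.array([.1028,.9947,0]);d=s["position"]-P
print(d@u,d@[.9947,-.1028,0])
```

```text
[0.53572882 0.06934129 0.10017152] [[ 9.94565395e-01  7.81926451e-04  1.04110825e-01]
 [-1.04110844e-01 -1.60824354e-05  9.94565700e-01]
 [ 7.79351584e-04 -9.99999694e-01  6.54119894e-05]] [-0.02164248 -1.48567475 -3.13919361] [-0.04162601  0.01293663 -0.03207276]
0.11350035832823906 0.0005639178870091245
```

View pics/wrist5.png

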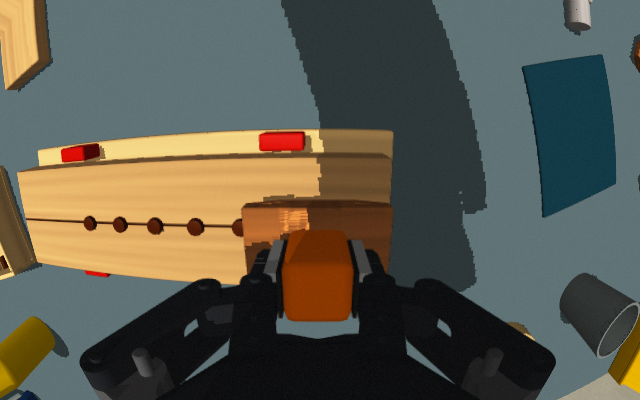

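View pics/scene5.png

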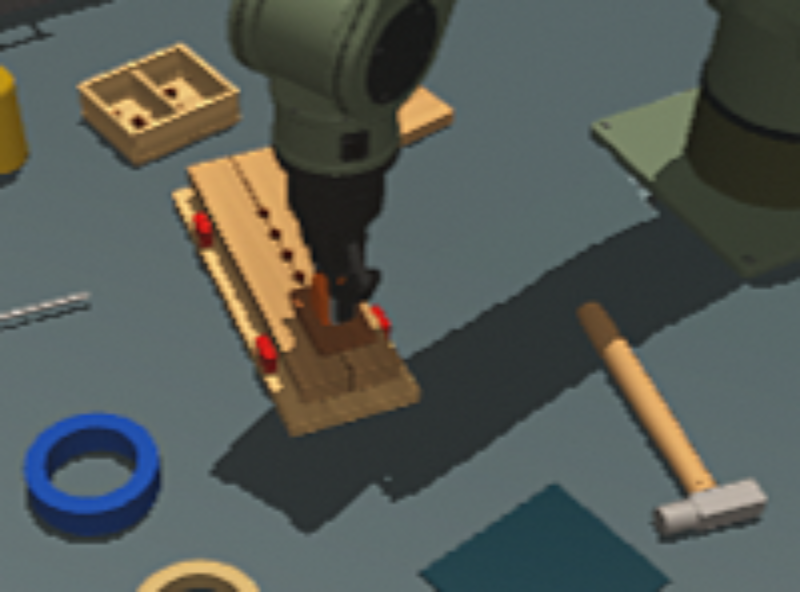

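Call:
play_rows(
  increments=[
    {"jaw": 1,"tx": -0.5,"ty": 5,"tz": 2.5,"ax": 0,"ay": 0,"az": 0},
    {"jaw": 1,"tx": 0,"ty": 6,"tz": 0,"ax": 0,"ay": 0,"az": 0},
    {"jaw": 1,"tx": 0,"ty": 4,"tz": 0,"ax": 0,"ay": 0,"az": 0},
    {"jaw": 1,"tx": 0,"ty": 2,"tz": 0,"ax": 0,"ay": 0,"az": 0},
    {"jaw": 1,"tx": 0,"ty": 0,"tz": 0,"ax": 0,"ay": 0,"az": 0},
  ],
)

```text
time_s: 8.75
position: [0.5349, 0.0723, 0.0824]
orientation: [[0.995, -0.001, 0.103], [-0.103, -0.0, 0.995], [-0.001, -1.0, -0.0]]
force: [-0.9, 0.0, -3.2]
width: 0.0294
```

Call:
play_rows(
  increments=[
    {"jaw": 1,"tx": 0,"ty": 1,"tz": 0,"ax": 0,"ay": 0,"az": 0},
    {"jaw": 1,"tx": 0,"ty": 1,"tz": 0,"ax": 0,"ay": 0,"az": 0},
    {"jaw": 1,"tx": 0,"ty": 1,"tz": 0,"ax": 0,"ay": 0,"az": 0},
    {"jaw": 1,"tx": 0,"ty": 1,"tz": 0,"ax": 0,"ay": 0,"az": 0},
    {"jaw": 1,"tx": 0,"ty": 0,"tz": 0,"ax": 0,"ay": 0,"az": 0},
  ],
)

```text
time_s: 9.25
position: [0.5352, 0.0723, 0.0788]
orientation: [[0.995, 0.0, 0.103], [-0.103, -0.0, 0.995], [0.0, -1.0, -0.0]]
force: [-0.2, -0.3, 0.7]
width: 0.0294
```

Call:
play_rows(
  increments=[
    {"jaw": 1,"tx": 0,"ty": 0,"tz": 0,"ax": 0,"ay": 0,"az": 0},
    {"jaw": 1,"tx": 0,"ty": 0,"tz": 0,"ax": 0,"ay": 0,"az": 0},
    {"jaw": 1,"tx": 0,"ty": 0,"tz": 0,"ax": 0,"ay": 0,"az": 0},
    {"jaw": 1,"tx": 0,"ty": 0,"tz": 0,"ax": 0,"ay": 0,"az": 0},
    {"jaw": 1,"tx": 0,"ty": 0,"tz": 0,"ax": 0,"ay": 0,"az": 0},
  ],
)

```text
time_s: 9.75
position: [0.5351, 0.0723, 0.0788]
orientation: [[0.995, 0.0, 0.103], [-0.103, -0.0, 0.995], [0.0, -1.0, -0.0]]
force: [1.1, -0.1, 0.8]
width: 0.0293
```

Call:
play_rows(
  increments=[
    {"jaw": 1,"tx": 0,"ty": 1,"tz": 0,"ax": 0,"ay": 0,"az": 0},
    {"jaw": 1,"tx": 0,"ty": 1,"tz": 0,"ax": 0,"ay": 0,"az": 0},
    {"jaw": 1,"tx": 0,"ty": 1,"tz": 0,"ax": 0,"ay": 0,"az": 0},
    {"jaw": 1,"tx": 0,"ty": 0.6,"tz": 0,"ax": 0,"ay": 0,"az": 0},
    {"jaw": 1,"tx": 0,"ty": 0,"tz": 0,"ax": 0,"ay": 0,"az": 0},
  ],
)

```text
time_s: 10.25
position: [0.5352, 0.0723, 0.0753]
orientation: [[0.995, 0.0, 0.103], [-0.103, -0.0, 0.995], [0.0, -1.0, -0.0]]
force: [0.3, -1.6, 7.6]
width: 0.0294
```

Call:
play_rows(
  increments=[
    {"jaw": 1,"tx": 0,"ty": 0,"tz": -3,"ax": 0,"ay": 0,"az": 0},
    {"jaw": 1,"tx": 0,"ty": 0,"tz": -5,"ax": 0,"ay": 0,"az": 0},
    {"jaw": 1,"tx": 0,"ty": 0,"tz": -6,"ax": 0,"ay": 0,"az": 0},
    {"jaw": 1,"tx": 0,"ty": 0,"tz": -6,"ax": 0,"ay": 0,"az": 0},
    {"jaw": 1,"tx": 0,"ty": 0,"tz": -6,"ax": 0,"ay": 0,"az": 0},
  ],
)

```text
time_s: 10.75
position: [0.5328, 0.0478, 0.0755]
orientation: [[0.995, 0.001, 0.102], [-0.102, 0.002, 0.995], [0.001, -1.0, 0.002]]
force: [1.1, 8.7, 7.1]
width: 0.0293
```

Call:
play_rows(
  increments=[
    {"jaw": 1,"tx": 0,"ty": 0,"tz": -6,"ax": 0,"ay": 0,"az": 0},
    {"jaw": 1,"tx": 0,"ty": 0,"tz": -6,"ax": 0,"ay": 0,"az": 0},
    {"jaw": 1,"tx": 0,"ty": 0,"tz": -6,"ax": 0,"ay": 0,"az": 0},
    {"jaw": 1,"tx": 0,"ty": 0,"tz": -6,"ax": 0,"ay": 0,"az": 0},
    {"jaw": 1,"tx": 0,"ty": 0,"tz": -6,"ax": 0,"ay": 0,"az": 0},
  ],
)

```text
time_s: 11.25
position: [0.5298, 0.018, 0.0755]
orientation: [[0.995, 0.001, 0.102], [-0.102, 0.002, 0.995], [0.001, -1.0, 0.002]]
force: [1.0, 8.6, 7.4]
width: 0.0291
```

Call:
play_rows(
  increments=[
    {"jaw": 1,"tx": 0,"ty": 0,"tz": -6,"ax": 0,"ay": 0,"az": 0},
    {"jaw": 1,"tx": 0,"ty": 0,"tz": -6,"ax": 0,"ay": 0,"az": 0},
    {"jaw": 1,"tx": 0,"ty": 0,"tz": -6,"ax": 0,"ay": 0,"az": 0},
    {"jaw": 1,"tx": 0,"ty": 0,"tz": -6,"ax": 0,"ay": 0,"az": 0},
    {"jaw": 1,"tx": 0,"ty": 0,"tz": -6,"ax": 0,"ay": 0,"az": 0},
  ],
)

```text
time_s: 11.75
position: [0.5266, -0.012, 0.0754]
orientation: [[0.995, 0.001, 0.102], [-0.102, 0.002, 0.995], [0.001, -1.0, 0.002]]
force: [0.7, 7.8, 5.8]
width: 0.0294
```

Run:
```python
from plan import *
s=sense();print(s["position"],s["orientation"],s["force"],s["wrist_torque"])
im=capture("wrist");cv2.imwrite("pics/w6.png",im[:,:,::-1])
P=np.array([.5235,-.0435,.057]);u=np.array([.1028,.9947,0]);d=s["position"]-P
print(d@u,d@[.9947,-.1028,0])
```

```text
[ 0.52664532 -0.01196788  0.07543976] [[ 0.99476478  0.00129861  0.10218293]
 [-0.10218527  0.00188164  0.99476361]
 [ 0.00109954 -0.99999739  0.00200449]] [0.71778437 7.80015869 5.77186184] [ 1.84294081 -0.15489235 -0.05206337]
0.0316883398299735 -0.00011285600871277973
```

View pics/w6.png

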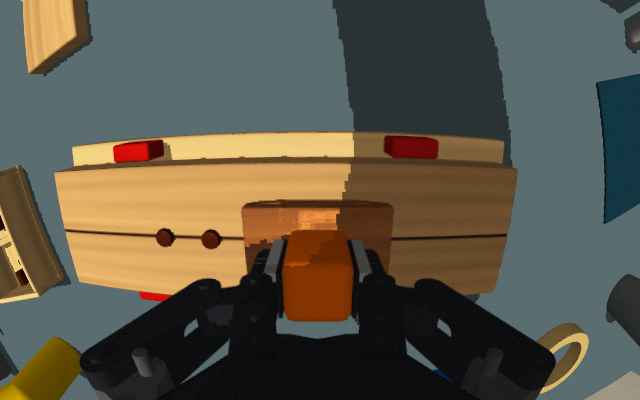

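Call:
play_rows(
  increments=[
    {"jaw": 1,"tx": 0,"ty": 0,"tz": -6,"ax": 0,"ay": 0,"az": 0},
    {"jaw": 1,"tx": 0,"ty": 0,"tz": -6,"ax": 0,"ay": 0,"az": 0},
    {"jaw": 1,"tx": 0,"ty": 0,"tz": -6,"ax": 0,"ay": 0,"az": 0},
    {"jaw": 1,"tx": 0,"ty": 0,"tz": -6,"ax": 0,"ay": 0,"az": 0},
    {"jaw": 1,"tx": 0,"ty": 0,"tz": -6,"ax": 0,"ay": 0,"az": 0},
  ],
)

```text
time_s: 12.3
position: [0.5235, -0.042, 0.0754]
orientation: [[0.995, 0.001, 0.102], [-0.102, 0.002, 0.995], [0.001, -1.0, 0.002]]
force: [0.3, 8.4, 6.7]
width: 0.0291
```

Call:
play_rows(
  increments=[
    {"jaw": 1,"tx": 0,"ty": 0,"tz": -6,"ax": 0,"ay": 0,"az": 0},
    {"jaw": 1,"tx": 0,"ty": 0,"tz": -6,"ax": 0,"ay": 0,"az": 0},
    {"jaw": 1,"tx": 0,"ty": 0,"tz": -6,"ax": 0,"ay": 0,"az": 0},
    {"jaw": 1,"tx": 0,"ty": 0,"tz": -6,"ax": 0,"ay": 0,"az": 0},
    {"jaw": 1,"tx": 0,"ty": 0,"tz": -6,"ax": 0,"ay": 0,"az": 0},
  ],
)

```text
time_s: 12.8
position: [0.5204, -0.072, 0.0754]
orientation: [[0.995, 0.001, 0.102], [-0.102, 0.001, 0.995], [0.001, -1.0, 0.001]]
force: [1.5, 7.8, 6.9]
width: 0.0292
```

Call:
play_rows(
  increments=[
    {"jaw": 1,"tx": 0,"ty": 0,"tz": -6,"ax": 0,"ay": 0,"az": 0},
    {"jaw": 1,"tx": 0,"ty": 0,"tz": -6,"ax": 0,"ay": 0,"az": 0},
    {"jaw": 1,"tx": 0,"ty": 0,"tz": -6,"ax": 0,"ay": 0,"az": 0},
    {"jaw": 1,"tx": 0,"ty": 0,"tz": -6,"ax": 0,"ay": 0,"az": 0},
    {"jaw": 1,"tx": 0,"ty": 0,"tz": -6,"ax": 0,"ay": 0,"az": 0},
  ],
)

```text
time_s: 13.3
position: [0.5173, -0.1019, 0.0754]
orientation: [[0.995, 0.001, 0.102], [-0.102, 0.001, 0.995], [0.001, -1.0, 0.001]]
force: [0.3, 5.1, 6.2]
width: 0.0295
```

Call:
play_rows(
  increments=[
    {"jaw": 1,"tx": 0,"ty": 0,"tz": -6,"ax": 0,"ay": 0,"az": 0},
    {"jaw": 1,"tx": 0,"ty": 0,"tz": -6,"ax": 0,"ay": 0,"az": 0},
    {"jaw": 1,"tx": 0,"ty": 0,"tz": -6,"ax": 0,"ay": 0,"az": 0},
    {"jaw": 1,"tx": 0,"ty": 0,"tz": -6,"ax": 0,"ay": 0,"az": 0},
    {"jaw": 1,"tx": 0,"ty": 0,"tz": -6,"ax": 0,"ay": 0,"az": 0},
  ],
)

```text
time_s: 13.8
position: [0.5142, -0.1318, 0.0754]
orientation: [[0.995, 0.001, 0.102], [-0.102, 0.001, 0.995], [0.001, -1.0, 0.001]]
force: [0.7, 5.9, 6.8]
width: 0.0295
```

Run:
```python
from plan import *
s=sense();print(s["position"],s["orientation"],s["force"],s["wrist_torque"],s["joints"])
im=capture("wrist");cv2.imwrite("pics/w7.png",im[:,:,::-1])
P=np.array([.5235,-.0435,.057]);u=np.array([.1028,.9947,0]);d=s["position"]-P
print(d@u,d@[.9947,-.1028,0])
```

```text
[ 0.51417064 -0.13180918  0.07537435] [[ 9.94732772e-01  8.46483158e-04  1.02498756e-01]
 [-1.02499706e-01  1.16834880e-03  9.94732349e-01]
 [ 7.22269881e-04 -9.99998959e-01  1.24895912e-03]] [0.72670166 5.87686015 6.80483426] [ 1.3905789  -0.06856328 -0.01670638] [ 17.75193107  50.68875164 -12.72331637 103.13593437  20.81176066
  28.42610211  75.25124938]
-0.08880019612450989 -0.00020172819304266972
```

View pics/w7.png

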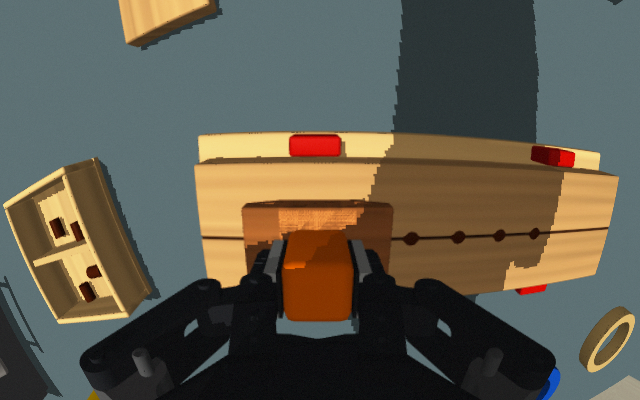

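Call:
play_rows(
  increments=[
    {"jaw": 1,"tx": 0,"ty": 0,"tz": -6,"ax": 0,"ay": 0,"az": 0},
    {"jaw": 1,"tx": 0,"ty": 0,"tz": -6,"ax": 0,"ay": 0,"az": 0},
    {"jaw": 1,"tx": 0,"ty": 0,"tz": -6,"ax": 0,"ay": 0,"az": 0},
    {"jaw": 1,"tx": 0,"ty": 0,"tz": -6,"ax": 0,"ay": 0,"az": 0},
    {"jaw": 1,"tx": 0,"ty": 0,"tz": -3,"ax": 0,"ay": 0,"az": 0},
  ],
)

```text
time_s: 14.35
position: [0.5113, -0.1589, 0.0754]
orientation: [[0.995, 0.001, 0.103], [-0.103, 0.001, 0.995], [0.001, -1.0, 0.001]]
force: [-0.7, 7.2, 7.0]
width: 0.0295
```

Call:
play_rows(
  increments=[
    {"jaw": 1,"tx": 0,"ty": 0,"tz": 0,"ax": 0,"ay": 0,"az": 0},
    {"jaw": 1,"tx": 0,"ty": 0,"tz": 0,"ax": 0,"ay": 0,"az": 0},
    {"jaw": 1,"tx": 0,"ty": 0,"tz": 0,"ax": 0,"ay": 0,"az": 0},
    {"jaw": 1,"tx": 0,"ty": 0,"tz": 0,"ax": 0,"ay": 0,"az": 0},
    {"jaw": 1,"tx": 0,"ty": 0,"tz": 0,"ax": 0,"ay": 0,"az": 0},
  ],
)

```text
time_s: 14.85
position: [0.5112, -0.1593, 0.0754]
orientation: [[0.995, 0.001, 0.103], [-0.103, 0.0, 0.995], [0.001, -1.0, 0.0]]
force: [-0.0, 0.1, 6.7]
width: 0.0295
```

Run:
```python
from plan import *
s=sense();print(s["position"],s["orientation"],s["force"],s["wrist_torque"])
im=capture("scene");cv2.imwrite("pics/s8.png",cv2.resize(im[130:260,260:390],None,fx=4.6,fy=4.6,interpolation=cv2.INTER_CUBIC)[:,:,::-1])
im=capture("wrist");cv2.imwrite("pics/w8.png",cv2.resize(im[140:300,340:640],None,fx=2.6,fy=2.6,interpolation=cv2.INTER_CUBIC)[:,:,::-1])
P=np.array([.5235,-.0435,.057]);u=np.array([.1028,.9947,0]);d=s["position"]-P
print(d@u,d@[.9947,-.1028,0])
```

```text
[ 0.51121924 -0.15926498  0.07538235] [[ 9.94658956e-01  5.28084091e-04  1.03214738e-01]
 [-1.03214794e-01  8.07066742e-05  9.94659087e-01]
 [ 5.16933522e-04 -9.99999857e-01  1.34781707e-04]] [-0.01158036  0.14993544  6.69981343] [ 0.21742709 -0.02808754  0.01444443]
-0.11641388992208553 -0.0003150335196022449
```

View pics/w8.png

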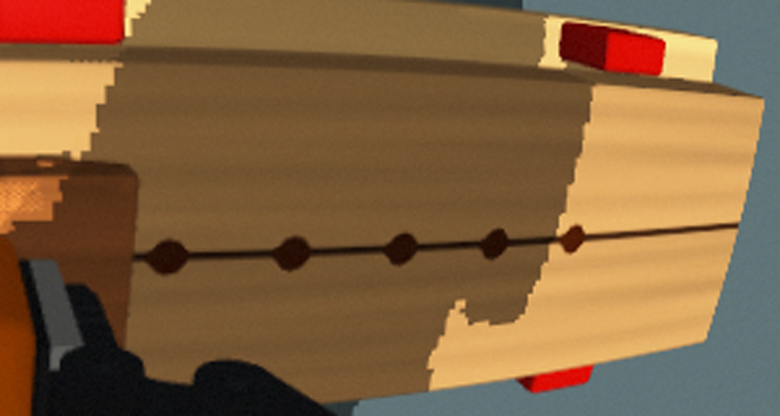

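View pics/s8.png

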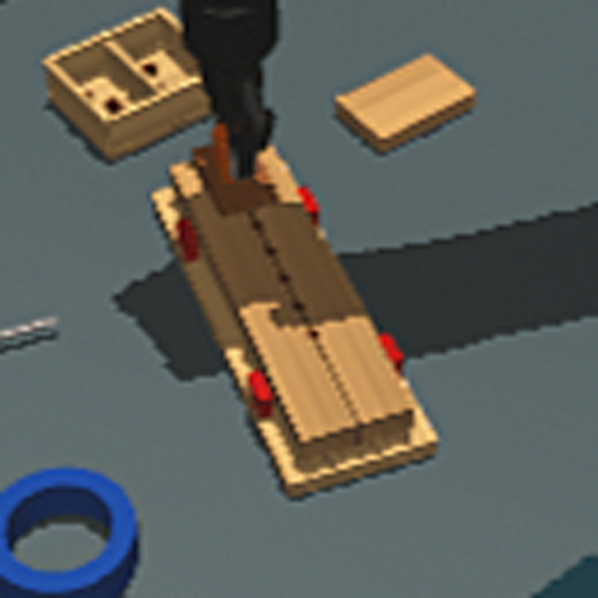

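Call:
play_rows(
  increments=[
    {"jaw": 1,"tx": 0,"ty": -3,"tz": 0,"ax": 0,"ay": 0,"az": 0},
    {"jaw": 1,"tx": 0,"ty": -5,"tz": 0,"ax": 0,"ay": 0,"az": 0},
    {"jaw": 1,"tx": 0,"ty": -15,"tz": 0,"ax": 0,"ay": 0,"az": 0},
    {"jaw": 1,"tx": 0,"ty": -40,"tz": 0,"ax": 0,"ay": 0,"az": 0},
    {"jaw": 1,"tx": 0,"ty": -40,"tz": 0,"ax": 0,"ay": 0,"az": 0},
  ],
)

```text
time_s: 15.45
position: [0.5102, -0.1592, 0.1792]
orientation: [[0.995, -0.002, 0.103], [-0.103, 0.001, 0.995], [-0.002, -1.0, 0.0]]
force: [1.8, -1.3, -3.5]
width: 0.0294
```

Run:
```python
from plan import *
s=sense();print(s["position"],s["orientation"],s["force"],s["wrist_torque"])
im=capture("wrist");cv2.imwrite("pics/w9.png",im[:,:,::-1])
cv2.imwrite("pics/c9.png",cv2.resize(im[120:280,340:600],None,fx=3,fy=3,interpolation=cv2.INTER_CUBIC)[:,:,::-1])
rows([.4877,.3415,.18],101.6,20,1)
```

```text
[ 0.51021878 -0.15918899  0.17918686] [[ 9.94675761e-01 -2.14972329e-03  1.03031594e-01]
 [-1.03030519e-01  6.05282155e-04  9.94678011e-01]
 [-2.20064567e-03 -9.99997506e-01  3.80572382e-04]] [ 1.75951014 -1.28814407 -3.50967323] [-0.08883812 -0.04065547 -0.02799546]
{"jaw":1,"tx":-3.8,"ty":0.2,"tz":24.8,"ax":0.00,"ay":-0.88,"az":0.02}, 
{"jaw":1,"tx":-3.4,"ty":0.2,"tz":24.8,"ax":0.00,"ay":-0.88,"az":0.02}, 
{"jaw":1,"tx":-3.1,"ty":0.2,"tz":24.9,"ax":0.00,"ay":-0.88,"az":0.02}, 
{"jaw":1,"tx":-2.7,"ty":0.2,"tz":24.9,"ax":0.00,"ay":-0.88,"az":0.02}, 
{"jaw":1,"tx":-2.3,"ty":0.2,"tz":25.0,"ax":0.00,"ay":-0.88,"az":0.02}, 

{"jaw":1,"tx":-1.9,"ty":0.2,"tz":25.0,"ax":0.00,"ay":-0.88,"az":0.02}, 
{"jaw":1,"tx":-1.5,"ty":0.2,"tz":25.0,"ax":0.00,"ay":-0.88,"az":0.02}, 
{"jaw":1,"tx":-1.1,"ty":0.2,"tz":25.1,"ax":0.00,"ay":-0.88,"az":0.02}, 
{"jaw":1,"tx":-0.8,"ty":0.2,"tz":25.1,"ax":0.00,"ay":-0.88,"az":0.02}, 
{"jaw":1,"tx":-0.4,"ty":0.2,"tz":25.1,"ax":0.00,"ay":-0.88,"az":0.02}, 

{"jaw":1,"tx":0.0,"ty":0.2,"tz":25.1,"ax":0.00,"ay":-0.88,"az":0.02}, 
{"jaw":1,"tx":0.4,"ty":0.2,"tz":25.1,"ax":0.00,"ay":-0.88,"az":0.02}, 
{"jaw":1,"tx":0.8,"ty":0.2,"tz":25.1,"ax":0.00,"ay":-0.88,"az":0.02}, 
{"jaw":1,"tx":1.2,"ty":0.3,"tz":25.1,"ax":0.00,"ay":-0.88,"az":0.02}, 
{"jaw":1,"tx":1.5,"ty":0.3,"tz":25.0,"ax":0.00,"ay":-0.88,"az":0.02}, 

{"jaw":1,"tx":1.9,"ty":0.3,"tz":25.0,"ax":0.00,"ay":-0.88,"az":0.02}, 
{"jaw":1,"tx":2.3,"ty":0.3,"tz":25.0,"ax":0.00,"ay":-0.88,"az":0.02}, 
{"jaw":1,"tx":2.7,"ty":0.3,"tz":24.9,"ax":0.00,"ay":-0.88,"az":0.02}, 
{"jaw":1,"tx":3.1,"ty":0.3,"tz":24.9,"ax":0.00,"ay":-0.88,"az":0.02}, 
{"jaw":1,"tx":3.5,"ty":0.3,"tz":24.8,"ax":0.00,"ay":-0.88,"az":0.02},
```

View pics/w9.png

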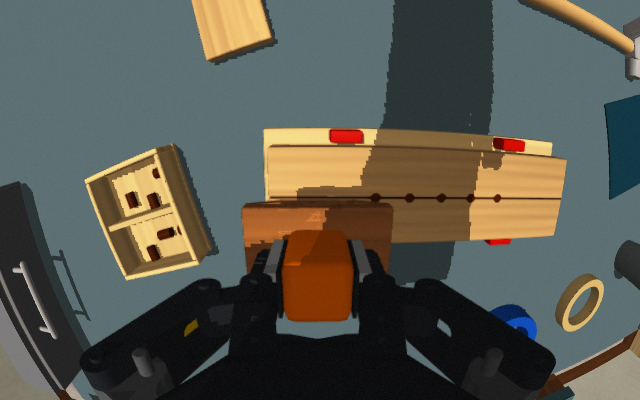

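View pics/c9.png

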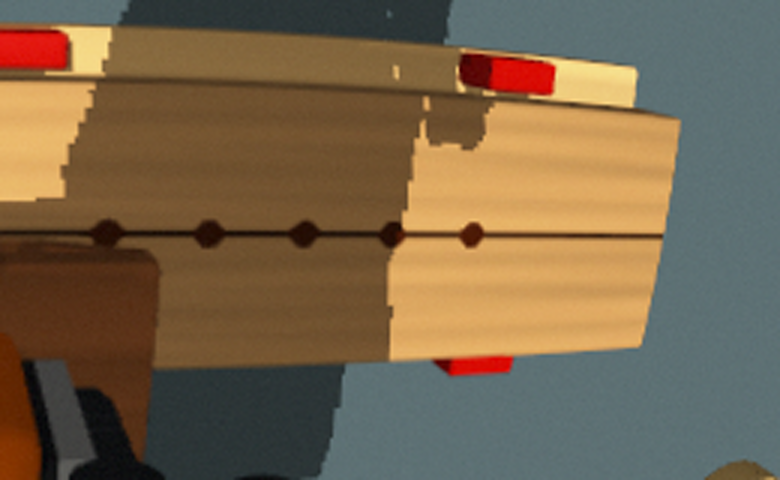

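Call:
play_rows(
  increments=[
    {"jaw": 1,"tx": -3.8,"ty": 0,"tz": 24.8,"ax": 0,"ay": -0.88,"az": 0},
    {"jaw": 1,"tx": -3.4,"ty": 0,"tz": 24.8,"ax": 0,"ay": -0.88,"az": 0},
    {"jaw": 1,"tx": -3.1,"ty": 0,"tz": 24.9,"ax": 0,"ay": -0.88,"az": 0},
    {"jaw": 1,"tx": -2.7,"ty": 0,"tz": 24.9,"ax": 0,"ay": -0.88,"az": 0},
    {"jaw": 1,"tx": -2.3,"ty": 0,"tz": 25,"ax": 0,"ay": -0.88,"az": 0},
  ],
)

```text
time_s: 16.0
position: [0.5043, -0.0333, 0.1781]
orientation: [[1.0, -0.001, 0.026], [-0.026, -0.0, 1.0], [-0.001, -1.0, -0.0]]
force: [0.2, 0.2, -2.8]
width: 0.0296
```

Call:
play_rows(
  increments=[
    {"jaw": 1,"tx": -1.9,"ty": 0,"tz": 25,"ax": 0,"ay": -0.88,"az": 0},
    {"jaw": 1,"tx": -1.5,"ty": 0,"tz": 25,"ax": 0,"ay": -0.88,"az": 0},
    {"jaw": 1,"tx": -1.1,"ty": 0,"tz": 25,"ax": 0,"ay": -0.88,"az": 0},
    {"jaw": 1,"tx": -0.8,"ty": 0,"tz": 25,"ax": 0,"ay": -0.88,"az": 0},
    {"jaw": 1,"tx": -0.4,"ty": 0,"tz": 25,"ax": 0,"ay": -0.88,"az": 0},
  ],
)

```text
time_s: 16.5
position: [0.4981, 0.0916, 0.1781]
orientation: [[0.999, -0.001, -0.051], [0.051, -0.0, 0.999], [-0.001, -1.0, -0.0]]
force: [-0.1, 0.1, -4.0]
width: 0.0291
```

Call:
play_rows(
  increments=[
    {"jaw": 1,"tx": 0,"ty": 0,"tz": 25,"ax": 0,"ay": -0.88,"az": 0},
    {"jaw": 1,"tx": 0.4,"ty": 0,"tz": 25,"ax": 0,"ay": -0.88,"az": 0},
    {"jaw": 1,"tx": 0.8,"ty": 0,"tz": 25,"ax": 0,"ay": -0.88,"az": 0},
    {"jaw": 1,"tx": 1.2,"ty": 0,"tz": 25,"ax": 0,"ay": -0.88,"az": 0},
    {"jaw": 1,"tx": 1.5,"ty": 0,"tz": 25,"ax": 0,"ay": -0.88,"az": 0},
  ],
)

```text
time_s: 17.0
position: [0.4919, 0.2165, 0.178]
orientation: [[0.992, -0.001, -0.127], [0.127, -0.001, 0.992], [-0.001, -1.0, -0.0]]
force: [0.4, -0.2, -2.6]
width: 0.0295
```

Call:
play_rows(
  increments=[
    {"jaw": 1,"tx": 1.9,"ty": 0,"tz": 25,"ax": 0,"ay": -0.88,"az": 0},
    {"jaw": 1,"tx": 2.3,"ty": 0,"tz": 25,"ax": 0,"ay": -0.88,"az": 0},
    {"jaw": 1,"tx": 2.7,"ty": 0,"tz": 25,"ax": 0,"ay": -0.88,"az": 0},
    {"jaw": 1,"tx": 3.1,"ty": 0,"tz": 25,"ax": 0,"ay": -0.88,"az": 0},
    {"jaw": 1,"tx": 3.5,"ty": 0,"tz": 25,"ax": 0,"ay": -0.88,"az": 0},
  ],
)

```text
time_s: 17.5
position: [0.4857, 0.3421, 0.1779]
orientation: [[0.979, -0.001, -0.203], [0.203, -0.001, 0.979], [-0.001, -1.0, -0.001]]
force: [0.9, -0.3, -3.4]
width: 0.0294
```

Call:
play_rows(
  increments=[
    {"jaw": 1,"tx": 0,"ty": 0,"tz": 0,"ax": 0,"ay": 0,"az": 0},
    {"jaw": 1,"tx": 0,"ty": 0,"tz": 0,"ax": 0,"ay": 0,"az": 0},
    {"jaw": 1,"tx": 0,"ty": 0,"tz": 0,"ax": 0,"ay": 0,"az": 0},
    {"jaw": 1,"tx": 0,"ty": 0,"tz": 0,"ax": 0,"ay": 0,"az": 0},
    {"jaw": 1,"tx": 0,"ty": 0,"tz": 0,"ax": 0,"ay": 0,"az": 0},
  ],
)

```text
time_s: 18.0
position: [0.4863, 0.3407, 0.1782]
orientation: [[0.979, -0.0, -0.201], [0.201, -0.0, 0.979], [-0.0, -1.0, -0.0]]
force: [0.2, -0.1, -3.1]
width: 0.0294
```

Run:
```python
from plan import *
import pickle
s=sense();print(s["position"],s["orientation"],s["force"],s["wrist_torque"])
im=capture("wrist");cv2.imwrite("pics/w10.png",im[:,:,::-1])
# mat refinement from w2: corners in image
s2,c2=pickle.load(open("w2.pkl","rb"))
im2=np.load("w2.npy");cv2.imwrite("pics/m2.png",cv2.resize(im2[85:280,210:405],None,fx=3,fy=3,interpolation=cv2.INTER_CUBIC)[:,:,::-1])
rows([.4877,.3415,.0285],101.6,5,1)
```

```text
[0.48628415 0.34071599 0.17824299] [[ 9.79496802e-01 -1.50404174e-05 -2.01459709e-01]
 [ 2.01459693e-01 -3.35844531e-04  9.79496748e-01]
 [-8.23911814e-05 -9.99999943e-01 -3.25928606e-04]] [ 0.24839001 -0.07332848 -3.05121596] [ 0.05723572 -0.00752918  0.04172962]
{"jaw":1,"tx":0.3,"ty":30.0,"tz":0.1,"ax":0.00,"ay":0.01,"az":-0.00}, 
{"jaw":1,"tx":0.3,"ty":30.0,"tz":0.1,"ax":0.00,"ay":0.01,"az":-0.00}, 
{"jaw":1,"tx":0.3,"ty":30.0,"tz":0.1,"ax":0.00,"ay":0.01,"az":-0.00}, 
{"jaw":1,"tx":0.3,"ty":30.0,"tz":0.1,"ax":0.00,"ay":0.01,"az":-0.00}, 
{"jaw":1,"tx":0.3,"ty":30.0,"tz":0.1,"ax":0.00,"ay":0.01,"az":-0.00},
```

View pics/w10.png

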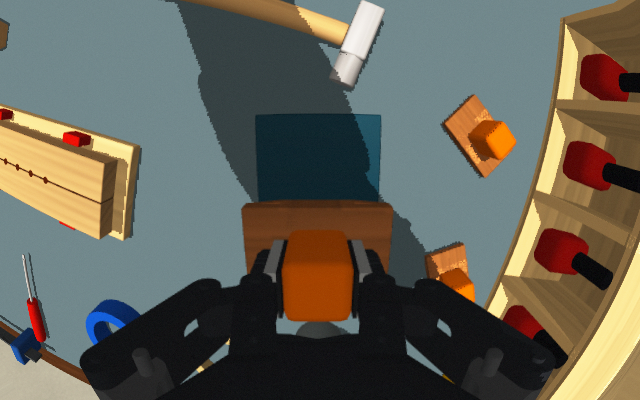

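View pics/m2.png

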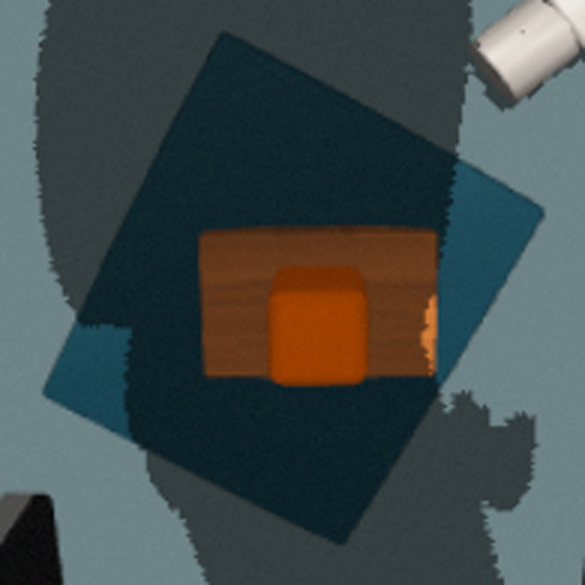

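Call:
play_rows(
  increments=[
    {"jaw": 1,"tx": 1.4,"ty": 40,"tz": 1,"ax": 0,"ay": 0,"az": 0},
    {"jaw": 1,"tx": 0,"ty": 40,"tz": 0,"ax": 0,"ay": 0,"az": 0},
    {"jaw": 1,"tx": 0,"ty": 35,"tz": 0,"ax": 0,"ay": 0,"az": 0},
    {"jaw": 1,"tx": 0,"ty": 20,"tz": 0,"ax": 0,"ay": 0,"az": 0},
    {"jaw": 1,"tx": 0,"ty": 10,"tz": 0,"ax": 0,"ay": 0,"az": 0},
  ],
)

```text
time_s: 18.55
position: [0.4867, 0.342, 0.0315]
orientation: [[0.979, -0.002, -0.202], [0.202, -0.001, 0.979], [-0.002, -1.0, -0.001]]
force: [-0.1, 0.7, -1.6]
width: 0.0295
```

Call:
play_rows(
  increments=[
    {"jaw": 1,"tx": 0,"ty": 0,"tz": 0,"ax": 0,"ay": 0,"az": 0},
    {"jaw": 1,"tx": 0,"ty": 2,"tz": 0,"ax": 0,"ay": 0,"az": 0},
    {"jaw": 1,"tx": 0,"ty": 1,"tz": 0,"ax": 0,"ay": 0,"az": 0},
    {"jaw": 1,"tx": 0,"ty": 1,"tz": 0,"ax": 0,"ay": 0,"az": 0},
    {"jaw": 1,"tx": 0,"ty": 0,"tz": 0,"ax": 0,"ay": 0,"az": 0},
  ],
)

```text
time_s: 19.05
position: [0.4874, 0.3427, 0.0296]
orientation: [[0.979, 0.0, -0.202], [0.202, 0.0, 0.979], [0.0, -1.0, 0.0]]
force: [0.6, -0.3, -3.3]
width: 0.0295
```

Call:
play_rows(
  increments=[
    {"jaw": 1,"tx": 0,"ty": 0.5,"tz": 0,"ax": 0,"ay": 0,"az": 0},
    {"jaw": 1,"tx": 0,"ty": 0.5,"tz": 0,"ax": 0,"ay": 0,"az": 0},
    {"jaw": 1,"tx": 0,"ty": 0.3,"tz": 0,"ax": 0,"ay": 0,"az": 0},
    {"jaw": 1,"tx": 0,"ty": 0,"tz": 0,"ax": 0,"ay": 0,"az": 0},
    {"jaw": 1,"tx": 0,"ty": 0,"tz": 0,"ax": 0,"ay": 0,"az": 0},
  ],
)

```text
time_s: 19.55
position: [0.4873, 0.3426, 0.028]
orientation: [[0.979, 0.0, -0.202], [0.202, -0.0, 0.979], [0.0, -1.0, -0.0]]
force: [-1.3, -1.6, 2.7]
width: 0.0294
```

Call:
play_rows(
  increments=[
    {"jaw": -1,"tx": 0,"ty": 0,"tz": 0,"ax": 0,"ay": 0,"az": 0},
    {"jaw": -1,"tx": 0,"ty": 0,"tz": 0,"ax": 0,"ay": 0,"az": 0},
    {"jaw": -1,"tx": 0,"ty": 0,"tz": 0,"ax": 0,"ay": 0,"az": 0},
    {"jaw": -1,"tx": 0,"ty": 0,"tz": 0,"ax": 0,"ay": 0,"az": 0},
    {"jaw": -1,"tx": 0,"ty": 0,"tz": 0,"ax": 0,"ay": 0,"az": 0},
  ],
)

```text
time_s: 20.05
position: [0.4873, 0.3426, 0.0279]
orientation: [[0.979, 0.0, -0.202], [0.202, -0.0, 0.979], [0.0, -1.0, -0.0]]
force: [0.7, -0.9, 0.7]
width: 0.085
```

Call:
play_rows(
  increments=[
    {"jaw": -1,"tx": 0,"ty": 0,"tz": 0,"ax": 0,"ay": 0,"az": 0},
    {"jaw": -1,"tx": 0,"ty": -10,"tz": 0,"ax": 0,"ay": 0,"az": 0},
    {"jaw": -1,"tx": 0,"ty": -40,"tz": 0,"ax": 0,"ay": 0,"az": 0},
    {"jaw": -1,"tx": 0,"ty": -50,"tz": 0,"ax": 0,"ay": 0,"az": 0},
    {"jaw": -1,"tx": 0,"ty": -50,"tz": 0,"ax": 0,"ay": 0,"az": 0},
  ],
)

```text
time_s: 20.55
position: [0.4869, 0.3424, 0.1804]
orientation: [[0.979, -0.0, -0.202], [0.202, 0.0, 0.979], [-0.0, -1.0, 0.0]]
force: [1.0, -0.2, 0.6]
width: 0.0851
```

Call:
play_rows(
  increments=[
    {"jaw": -1,"tx": 0,"ty": -20,"tz": 0,"ax": 0,"ay": 0,"az": 0},
    {"jaw": -1,"tx": 0,"ty": 0,"tz": 0,"ax": 0,"ay": 0,"az": 0},
    {"jaw": -1,"tx": 0,"ty": 0,"tz": 0,"ax": 0,"ay": 0,"az": 0},
    {"jaw": -1,"tx": 0,"ty": 0,"tz": 0,"ax": 0,"ay": 0,"az": 0},
    {"jaw": -1,"tx": 0,"ty": 0,"tz": 0,"ax": 0,"ay": 0,"az": 0},
  ],
)

```text
time_s: 21.05
position: [0.487, 0.3424, 0.197]
orientation: [[0.979, -0.001, -0.202], [0.202, -0.001, 0.979], [-0.001, -1.0, -0.001]]
force: [-0.2, -0.5, 0.2]
width: 0.0852
```

Run:
```python
from plan import *
s=sense();c=camera_params("wrist");print(s["position"],s["force"],s["width"])
im=capture("wrist");cv2.imwrite("pics/w11.png",im[:,:,::-1])
for q,z in(("block",.02),("mat",.004)):
  for r in silhouettes(q,"wrist")[:3]:
    cs=max(cv2.findContours(r["mask"].astype(np.uint8),0,2)[0],key=cv2.contourArea)
    print(q,r["conf"],r["box"],cv2.minAreaRect((onz(c,cs[:,0,:],z,True)[:,:2]*1000).astype(np.float32)))
im=capture("scene");cv2.imwrite("pics/s11.png",im[:,:,::-1]);cv2.imwrite("pics/s11c.png",cv2.resize(im[150:250,280:380],None,fx=6,fy=6,interpolation=cv2.INTER_CUBIC)[:,:,::-1])
```

```text
[0.48695401 0.34237957 0.1969922 ] [-0.24337568 -0.52924819  0.15985542] 0.08520541808922129
block 0.69 [279.6, 160.8, 354.3, 212.4] ((488.2495422363281, 343.6379089355469), (54.403385162353516, 80.40776824951172), 11.730245590209961)
block 0.65 [435.8, 97.9, 508.9, 177.8] ((393.2691345214844, 500.7182312011719), (81.19099426269531, 61.7752799987793), 57.872901916503906)
block 0.59 [419.2, 235.5, 467.6, 285.3] ((543.6134033203125, 527.0529174804688), (90.63693237304688, 37.8608512878418), 60.26594543457031)
mat 0.78 [254.5, 114.7, 376.1, 245.3] ((487.2611389160156, 342.428466796875), (149.25013732910156, 130.74916076660156), 11.715997695922852)
```

View pics/w11.png

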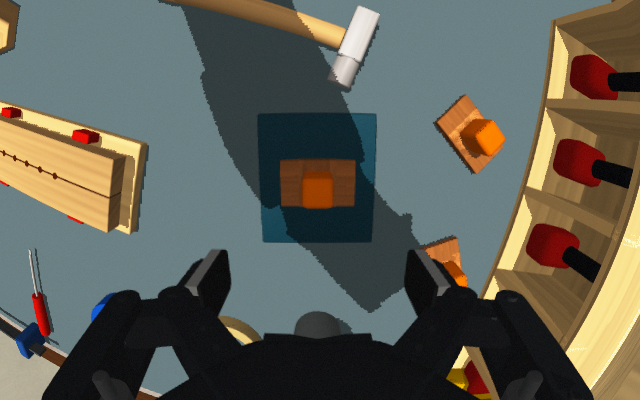

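View pics/s11.png

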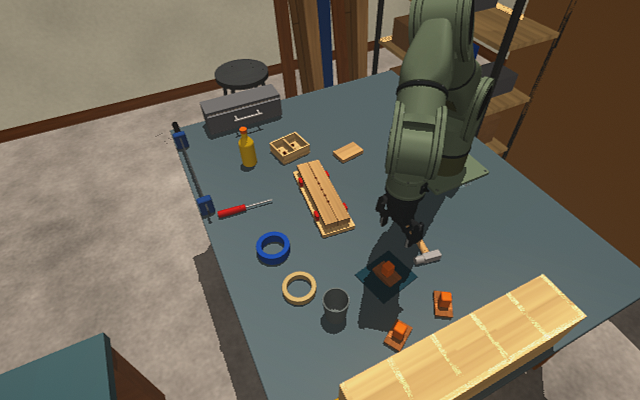

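View pics/s11c.png

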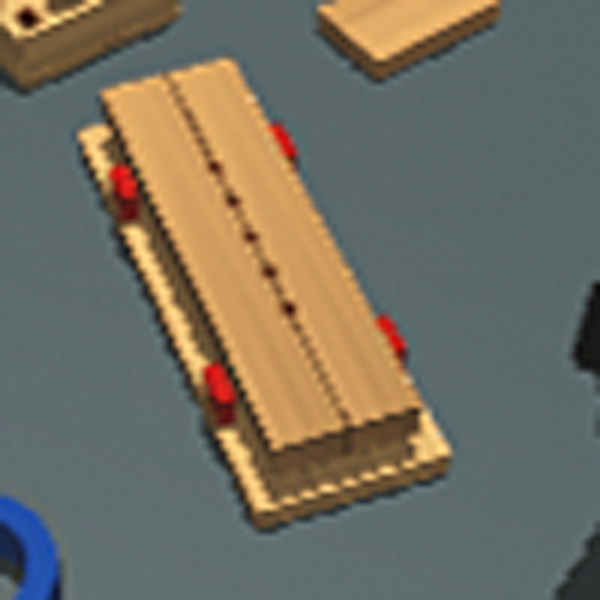

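Run:
```python
from h import *
import pickle
s2,c2=pickle.load(open("w4.pkl","rb"))
M=c2["world_to_cam"];R2=s2["orientation"];p2=s2["position"]
T2=np.eye(4);T2[:3,:3]=R2;T2[:3,3]=p2; C=M@T2   # tool->cam
R=np.array([[.99465896,.00052808,.10321474],[-.10321479,.00008071,.99465909],[.00051693,-.99999986,.00013478]]);p=np.array([.51121924,-.15926498,.07538235])
T=np.eye(4);T[:3,:3]=R;T[:3,3]=p
c={"K":c2["K"],"world_to_cam":C@np.linalg.inv(T)}
im=cv2.imread("pics/w8.png");g=cv2.cvtColor(im,cv2.COLOR_BGR2GRAY).astype(float)
px=[]
for cx,cy in((168,257),(292,253),(401,249),(495,243),(571,239)):
    w=g[cy-22:cy+23,cx-25:cx+26];k=(w<.6*np.median(w)).astype(np.uint8);k=cv2.morphologyEx(k,cv2.MORPH_OPEN,np.ones((11,11),np.uint8));ys,xs=np.nonzero(k);px.append((xs.mean()+cx-25,ys.mean()+cy-22))
px=np.array(px);full=(px+.5)/2.6-.5+[340,140]
u=np.array([.1028,.9947,0]);P0=np.array([.5235,-.0435,0.])
for z,n in((.0514,"flush"),(.0564,"5mm proud top")):
    W=onz(c,full,z,True);print(n,"along",((W-P0)@u*1000).round(1),"lat",((W-P0)@[.9947,-.1028,0]*1000).round(1))
```

```text
flush along [-64.1 -32.3  -0.5  31.4  58.9] lat [-1.1 -1.  -1.  -0.9 -2.3]
5mm proud top along [-65.7 -34.8  -4.   26.9  53.6] lat [-3.2 -3.1 -3.1 -3.1 -4.4]
```

Run:
```python
from h import *
import cv2
im=cv2.imread("pics/w8.png");cv2.imwrite("pics/p5.png",cv2.resize(im[200:280,450:620],None,fx=4,fy=4))
im=cv2.imread("pics/w11.png");cv2.imwrite("pics/p11.png",cv2.resize(im[90:240,0:160],None,fx=5,fy=4,interpolation=cv2.INTER_CUBIC))
```

```text
(no output)
```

View pics/p5.png

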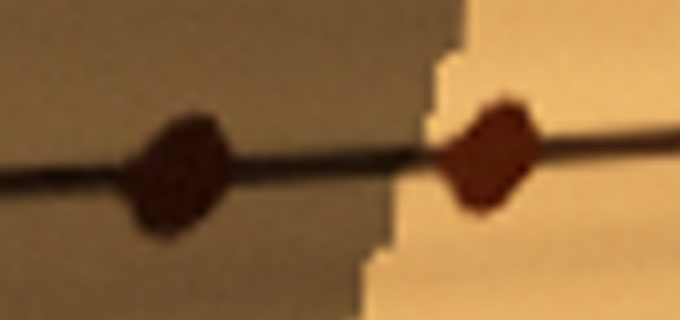

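View pics/p11.png

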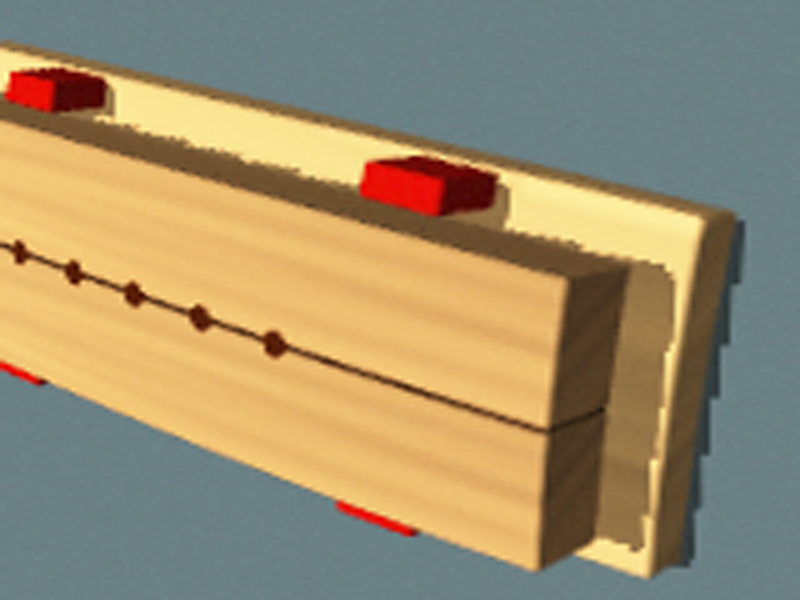

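Run:
```python
from bench import *
print(sense()["time_s"]);print(job_done())
```

```text
21.25
the job is handed in; nothing more can be done
None
```

I picked the rightmost of the three look-alike blocks (the one standing on the mat) and set it flat on the bare wood at the rail's left end. I swept it along the whole seam in one stroke without lifting, then put it back on the mat and let go. I handed the job in at 21.3 s.

- **Pressing:** about 10 N throughout, by the readings after each half-second of the stroke. The rail sank 5.5–5.8 mm of its 12 mm, and the fingertips stayed about 24 mm above the rail's surface.
- **Block:** it stands upright, about 1.5 mm from the mat's centre in the last wrist picture. The fingers are open and the tool is well clear at 0.197 m.
- **Plugs:** all five look flush, with no side walls or shadows showing. Measured from a slanted wrist picture at the end of the stroke, plugs 1–4 fit flush to within about 1 mm. Plug 5's automatic measurement was off (58.9 mm instead of 64 mm along the seam). I put that down to the shadow edge beside it, because a proud plug would have shifted the other way, and a close crop showed it flush like the others.
- **Everything else:** the last pictures show no other object moved, though I checked that only by eye.

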